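# Pack the guard column and start it

## Robot

A 7-joint arm with a two-finger parallel gripper is mounted at the origin on a cart in front of the work surface, level with it; the furniture and walls round the work are solid. World frame = base frame: x ahead of the robot, y to its left, z up, the work surface at z = 0. Lengths are in m, angles in rad, forces in N, time in s.
With the tool pointing down it reaches from about 0.425 to 0.925 m from the base axis. Payload 6.8 kg.
Tool frame: the origin (TCP) lies at the very end of the fingers, on their centre line; the grasp point (between the pads) lies 19 mm behind it (r.grip_depth is the distance from the TCP to the grasp point, in m); z points along the fingers, y is the direction in which the jaws open and shut (so a half turn about z gives the same grasp; the last joint's range is limited). The gripper opens to 85 mm and grips with 20 to 120 N. Pads are 22 mm wide; open, the fingers measure 114 mm over their backs; the gripper's body (76 mm by 85 mm) begins 54 mm behind the grasp point. The pads swing forward as they close: fully open they stand 13 mm farther back than shut.
Start: joints at [-1.238, 0.477, 0.022, 1.555, -0.011, 1.109, -0.083], TCP at [0.288, 0.61, 0.231] pointing down, gripper open.
Joint ranges: [-2.96, 2.96], [-0.34, 2.1], [-1.41, 1.46], [0.24, 2.44], [-1.37, 4.51], [0.17, 1.92], [-2.96, 2.96]. Speed limits (rad/s): [2.39, 2.39, 3.14, 3.14, 3.14, 3.14, 3.14].

## Interface

Orientations are given as a rotation vector (axis times angle).
In Python, from bench import r, grab_frame gives the robot as it stands. The module is installed in compiled form; this text tells all that it offers.
- The arm moves only by the tool play_rows, never from a script. Its argument "increments" is a list of rows, each a list of 7 numbers: the shift along the tool's x, y, z in mm, then the turn, a rotation vector about the tool's x, y, z in rad, then the closure in counts, from 0 (fully open) to 255 (shut). In form: [[tx, ty, tz, rx, ry, rz, claw], ...]. A call has 1 to 5 rows; each row shifts and turns the pose as measured when the row begins, along the tool's axes as they then stand; what a row does not reach is not made up. A row lasts 1/10 s, in which the tool goes at most 50 mm and 8.59 degrees, less where a joint would pass 70% of its speed; a pose out of reach is approached as far as the arm can. A call is refused whole if a number of a shift passes 50 or a number of a turn 0.15, either way. A call with a gripper value outside its range is refused whole. The fingers move at their own pace and stop on an object; "force" is the grip in N (left out, the last holds). Time passes only in rows, so rows that do not move let the fingers close. It gives the time, the measured TCP pose, the force and the opening at its end, in the units of the state.
- r.get_obs(): the state, without advancing time (a new reading comes with each control period).
- grab_frame(name): name is "side" or "top"; returns a dict with "color" (420x560x3 uint8, blue, green, red), "depth" (420x560 float32, m along the optical axis (not along the pixel's ray), 0 where there is no reading), "K" (3x3 intrinsics, pixels), "k1" (the pictures are not rectified: a ray, as slopes to the right and down, at radius r is drawn at 1 + k1 r^2 times it, then the intrinsics apply), "T" (4x4, takes a point from camera to world coordinates). Camera axes: x right, y up, looking along -z (the intrinsics and any distortion apply to the point x, -y, -z); pixel columns grow to the right and rows downward; lengths in m; the calibration is good to about 2 mm. A picture is of the moment at which its call begins.
- r.hand_in(): hands the job in, once; it reports no verdict.
The state is a dict: "clock": time; "joints": joint angles; "qvel": joint speeds; "tau": joint torques, N m; "tcp_pos": TCP position; "orientation": TCP orientation; "contact_force": force on the tool from outside, world axes, zero at the start; "moment": the same for the moment, N m; "grip_width": finger opening in m.
Only numpy, scipy, OpenCV 4.12 (cv2) and the standard library are available. Lean on these libraries where they do the work, as an engineer would, in place of code of your own. Each camera call takes 0.05 s, during which the arm holds its last target.

## Task

Drop the black cartridge and then the white one into the clear column, and push them down with the packing rod until the stiff orange piston under them is firmly home at the very bottom. Stand the rod back in its rest, then press the blue key and after it the green key on the control pad, each fully down, never the red one. Leave both vials and the bottle standing where they are.

Things in the scene. Friction and masses are not known exactly. Their poses are not given: they have to be found in the camera images.
- column_mouth (a point): Clear upright tube on a grey 80 x 80 x 12 mm foot, fixed to the worktop; this point is the centre of its blue funnel mouth, 150 mm above the worktop. The funnel is 45 mm wide inside at the rim (51 mm outside) and narrows within 18 mm to the bore of 24 mm; the tube is 30 mm outside. z is up along the bore.
- column_base (a point): Inner floor of the clear tube, on its axis, 138 mm below the mouth (12 mm above the worktop). z is up.
- piston (a joint): Orange disc piston in the clear tube, 8 mm thick, slides with about 8 N of friction and stays where it is left; 0 = topmost (its top 60 mm above the worktop), 0.040 m = home on the tube's floor (its top 20 mm above the worktop). Starts somewhere between 0 and 0.018. Fingers do not fit into the tube; only a rod reaches it.
- black_cart_mid (a point): Centre (half-way up) of the black cartridge, an upright cylinder 20 mm in diameter and 30 mm tall with two metal bands, loose on the worktop; its z points up. It slides freely down the column's smooth bore when let go upright over it (should it catch in the funnel, the rod pushes it through). Goes in first. With both cartridges in and the piston home, the black one's centre is 35 mm and the white one's 65 mm above the worktop.
- white_cart_mid (a point): Centre of the white cartridge, same size, loose on the worktop; goes in on top of the black one.
- rod_handle (a point): Packing rod, about 120 g, standing upright in its rest: steel shaft 16 mm in diameter and 115 mm long, above it a black handle 26 mm in diameter and 50 mm tall with an orange ring; this point is the centre of the handle, 140 mm above the rod's lower end. z points up along the rod.
- rod_tip (a point): Centre of the flat lower end of the packing rod's shaft; z points up along the rod.
- rest_mouth (a point): Centre of the mouth of the rod rest, a fixed grey cup on a 72 mm round foot, 80 mm above the worktop; the mouth is 36 mm wide inside and narrows within 13 mm to a bore of 21 mm.
- rest_floor (a point): Inner floor of the rod rest on its axis, 10 mm above the worktop; the rod's lower end stands here.
- key_blue_top (a point): Centre of the top face of the blue round key (24 mm wide), about 45 mm above the worktop. The three keys sit 46 mm apart in changing order on a grey pad, 60 x 150 x 22 mm, fixed to the worktop. They are pressed straight down.
- key_green_top (a point): Centre of the top face of the green key, same size.
- key_red_top (a point): Centre of the top face of the red key, same size; must not be pressed.
- key_blue (a joint): Travel of the blue key: 0 up, 0.006 m fully down (about 5 N); springs back.
- key_green (a joint): Travel of the green key: 0 up, 0.006 m fully down (about 5 N); springs back.
- key_red (a joint): Travel of the red key: 0 up, 0.006 m fully down.
- red_vial_mid (a point): Centre of the amber vial with a red cap, 28 mm in diameter, 53 mm tall, standing loose close beside the black cartridge (centres about 40 mm apart).
- blue_vial_mid (a point): Centre of the clear vial with a blue cap, 24 mm in diameter, 44 mm tall, standing loose close beside the white cartridge (centres about 40 mm apart).
- bottle_mid (a point): Centre of the white plastic bottle with a blue cap, 68 mm in diameter, 160 mm tall, standing loose between the column and the rod rest.
- black_cart: The same black cartridge; origin at the centre of its underside.
- white_cart: The same white cartridge; origin at the centre of its underside.
- rod: The same packing rod; origin at its lower end.

How it is judged:
On the way, in this order (a step that is already met when the one before it is completed fails the run):
1. the black cartridge is in the clear tube (horizontal distance between black_cart_mid and column_base below 0.006 m and z of black_cart_mid in the frame of column_base between 0 and 0.085 m), for 0.1 s.
2. the white cartridge is in the tube on top of the black one (all of step 1 and horizontal distance between white_cart_mid and column_base below 0.006 m and z of white_cart_mid in the frame of column_base between 0 and 0.115 m and z of white_cart_mid in the frame of black_cart_mid above 0.02 m), for 0.1 s.
3. the rod, inside the tube, has pushed both down until the piston is home (value of joint piston above 0.0375 m and horizontal distance between each of black_cart_mid, white_cart_mid and column_base below 0.006 m and z of black_cart_mid in the frame of column_base between 0.018 and 0.028 m and z of white_cart_mid in the frame of column_base between 0.047 and 0.06 m and horizontal distance between rod_tip and column_base below 0.008 m and z of rod_tip in the frame of column_base below 0.08 m), for 0.1 s.
4. the rod stands in its rest, released (horizontal distance between rod_tip and rest_floor below 0.01 m and z of rod_tip in the frame of rest_floor between -0.004 and 0.008 m and angle between rod_tip's own z axis and vertical below 0.2 rad and contact force between the fingers and rod below 0.1 N), for 0.1 s.
5. the blue key is pressed down, the green one not (value of joint key_blue above 0.004 m and value of joint key_green below 0.0025 m), for 0.05 s.
6. then the green key is pressed down, the blue one not (value of joint key_green above 0.004 m and value of joint key_blue below 0.0025 m), for 0.05 s.
At the end, for the whole second after the job is handed in: Piston home within 2.5 mm; black cartridge on it, white on top, in the tube (6 mm off axis, 5 mm in height); rod released in its rest (end within 10 mm of axis, 8 mm of floor, tilt < 0.2 rad); vials and bottle upright within 25 mm of their starts; keys up; all at rest (value of joint piston above 0.0375 m and horizontal distance between each of black_cart_mid, white_cart_mid and column_base below 0.006 m and z of black_cart_mid in the frame of column_base between 0.018 and 0.028 m and z of white_cart_mid in the frame of column_base between 0.047 and 0.06 m and horizontal distance between rod_tip and rest_floor below 0.01 m and z of rod_tip in the frame of rest_floor between -0.004 and 0.008 m and angle between each of rod_tip, red_vial_mid, blue_vial_mid, bottle_mid's own z axis and vertical below 0.2 rad and distance of each of red_vial_mid, blue_vial_mid, bottle_mid from where it was at the start of the episode below 0.025 m and linear speed of each of black_cart, white_cart, rod below 0.02 m/s and value of joint each of key_blue, key_green, key_red below 0.0025 m); the robot touches nothing.
It fails at once if the red key is pressed (value of joint key_red above 0.004 m).
It fails at once if the green key is pressed while the rod is out of its rest (value of joint key_green above 0.004 m and horizontal distance between rod_tip and rest_floor above 0.03 m).
It fails at once if a vial or the bottle is knocked over (angle between any of red_vial_mid, blue_vial_mid, bottle_mid's own z axis and vertical above 0.7 rad).
It also fails if it takes over 72 s, if anything falls off the work surface, if the arm or the gripper's body presses on something with over 40 N, if the wrist force passes 120 N, or if a joint passes its speed limit or range.

## Working session

There is one attempt and no reset: what is moved stays moved. The work goes in short steps, Python scripts to look and compute and a tool call to move; the robot and the scene stay as the last step left them, time stands still between calls to the robot, and variables do not carry over. Pictures are saved under pics/ and viewed, and the job is handed in when it is done.

Besides the shell and the picture viewer there is one more tool, called after "Call:" as name(argument=value, ...), one argument or row to a line, values as JSON. play_rows: Moves the arm, as the interface text tells. Its arguments: {"type":"object","properties":{"increments":{"type":"array","items":{"type":"array","items":{"type":"number"}}},"force":{"type":"number"}},"required":["increments"]}

```bash
mkdir -p pics; python3 - <<'E'
from bench import r, grab_frame
import cv2,numpy as np
o=r.get_obs()
for k,v in o.items(): print(k,np.round(v,4))
print(r.grip_depth)
for n in("side","top"):
    f=grab_frame(n); cv2.imwrite(f"pics/{n}0.png",f["color"]); print(n,f["K"],f["k1"],f["T"])
    np.savez(f"{n}0.npz",**f)
E
```

```text
clock 0.0
joints [-1.2381  0.4778  0.0224  1.5565 -0.0115  1.1093 -0.0831]
qvel [ 0.0006  0.0006 -0.0012 -0.0003 -0.0004  0.0004 -0.0001]
tau [ 1.70000e-03 -5.96469e+01  1.60850e+00 -2.81172e+01  1.25000e-02
  9.80000e-03  0.00000e+00]
tcp_pos [0.2878 0.6099 0.2303]
orientation [-6.8680e-01 -3.0653e+00  3.0000e-03]
contact_force [-0.0875  0.1359 -0.0406]
moment [ 0.0328 -0.0587 -0.0174]
grip_width 0.0854
0.0187
side [[410.84525279   0.         289.22583761]
 [  0.         410.84525279 216.17420704]
 [  0.           0.           1.        ]] -0.11153999271874407 [[ 9.33303730e-01  2.00657236e-01 -2.97793254e-01  2.55152312e-01]
 [-3.59087688e-01  5.22508817e-01 -7.73330827e-01 -7.10598739e-01]
 [ 4.25174265e-04  8.28686436e-01  5.59712971e-01  6.32065971e-01]
 [ 0.00000000e+00  0.00000000e+00  0.00000000e+00  1.00000000e+00]]
top [[419.22488451   0.         271.53531226]
 [  0.         419.22488451 200.05337693]
 [  0.           0.           1.        ]] -0.09109078537629574 [[-0.00249607  0.98411451 -0.17751731  0.3464674 ]
 [-0.9994741   0.00328423  0.03226061  0.01802257]
 [ 0.03233114  0.17750448  0.98358876  1.05431766]
 [ 0.          0.          0.          1.        ]]
```

View pics/side0.png

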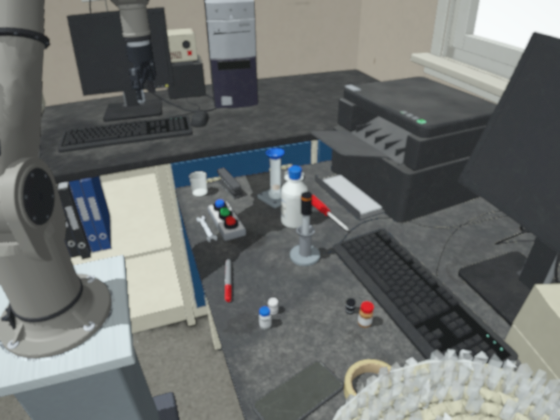

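View pics/top0.png

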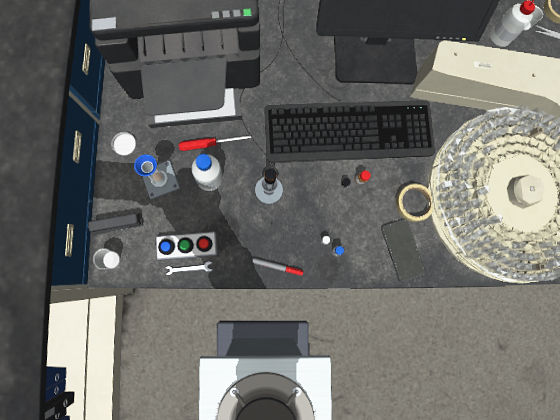

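```bash
cat > h.py <<'E'
import numpy as np,cv2
from bench import r,grab_frame
def ray(f,u,v):
    K=f["K"];k1=float(f["k1"])
    d=np.array([(u-K[0,2])/K[0,0],(v-K[1,2])/K[1,1]]);s=d.copy()
    for _ in range(30): s=d/(1+k1*(s@s))
    T=f["T"];return T[:3,3].copy(),T[:3,:3]@np.array([s[0],-s[1],-1.])
def onz(f,u,v,z):
    o,d=ray(f,u,v);return o+d*(z-o[2])/d[2]
def proj(f,p):
    T=f["T"];c=T[:3,:3].T@(np.asarray(p,float)-T[:3,3]);s=np.array([c[0],-c[1]])/-c[2]
    s=s*(1+float(f["k1"])*(s@s));K=f["K"];return K[0,0]*s[0]+K[0,2],K[1,1]*s[1]+K[1,2]
def tri(fa,a,fb,b):
    o1,d1=ray(fa,*a);o2,d2=ray(fb,*b);A=np.stack([d1,-d2],1)
    t=np.linalg.lstsq(A,o2-o1,rcond=None)[0];p=o1+d1*t[0];q=o2+d2*t[1]
    return (p+q)/2,np.linalg.norm(p-q)
def crop(img,x0,y0,x1,y1,s,name,iv=10):
    c=cv2.resize(img[y0:y1,x0:x1],None,fx=s,fy=s,interpolation=cv2.INTER_CUBIC)
    for x in range((x0//iv+1)*iv,x1,iv):
        cv2.line(c,((x-x0)*s,0),((x-x0)*s,5),(0,255,255),1)
        if x%(2*iv)==0: cv2.putText(c,str(x),((x-x0)*s-8,16),0,.35,(0,255,255),1)
    for y in range((y0//iv+1)*iv,y1,iv):
        cv2.line(c,(0,(y-y0)*s),(5,(y-y0)*s),(0,255,255),1)
        if y%(2*iv)==0: cv2.putText(c,str(y),(7,(y-y0)*s+4),0,.35,(0,255,255),1)
    cv2.imwrite("pics/"+name,c)
def load(n): return dict(np.load(n))
E
python3 - <<'E'
from h import *
s=load("side0.npz");t=load("top0.npz")
crop(s["color"],180,140,380,280,4,"s1.png")
crop(s["color"],240,280,400,340,5,"s2.png")
crop(t["color"],80,130,300,280,3,"t1.png")
crop(t["color"],310,160,390,260,6,"t2.png")
E
```

```text
(no output)
```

View pics/s1.png

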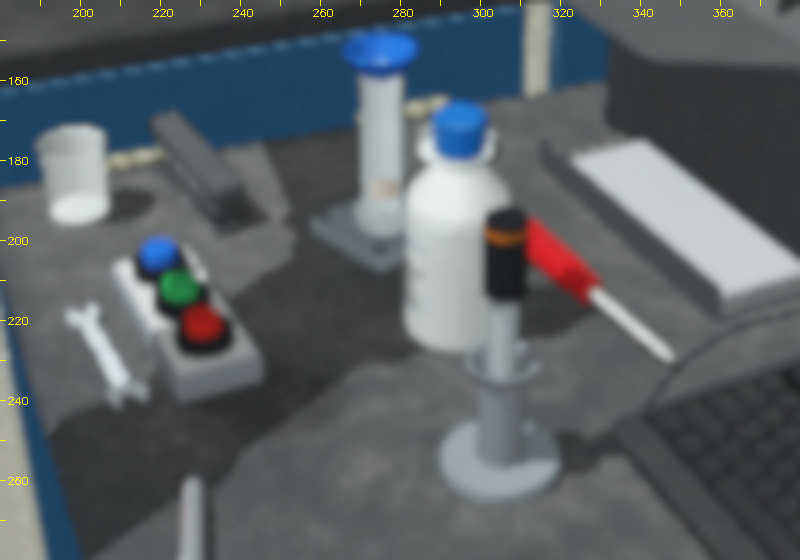

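View pics/s2.png

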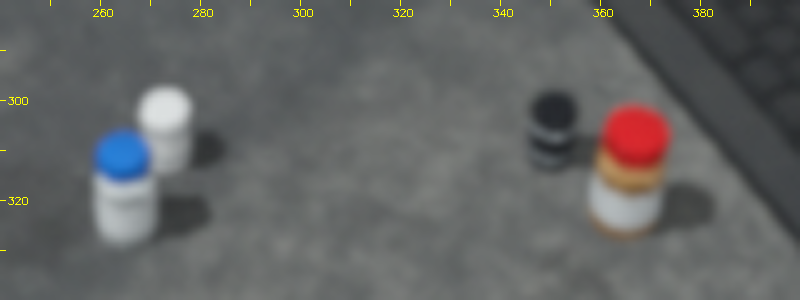

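View pics/t1.png

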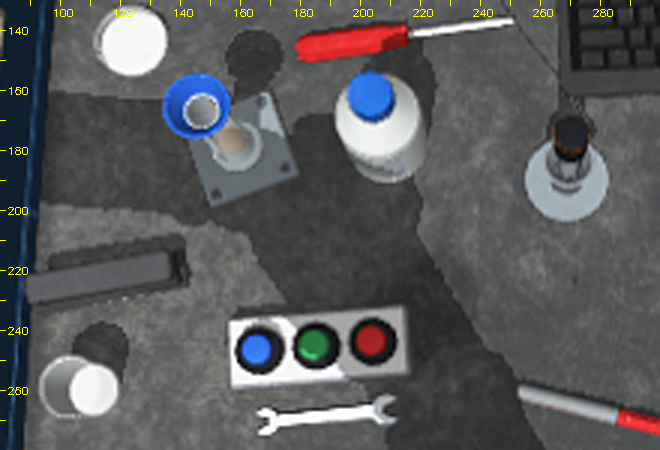

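View pics/t2.png

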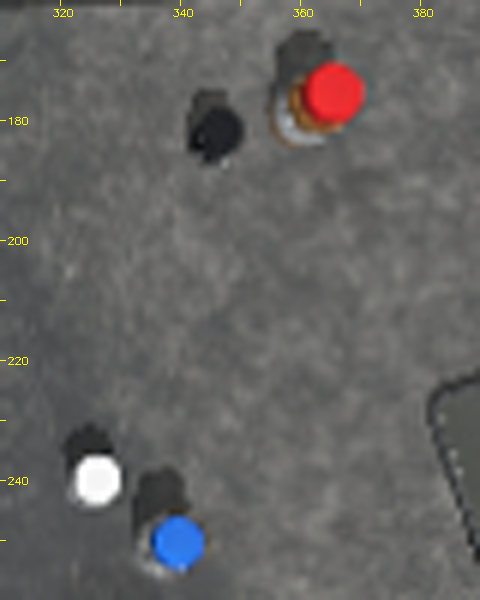

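```bash
cat >> h.py <<'E'
def cen(img,box,cond):
    x0,y0,x1,y1=box;c=img[y0:y1,x0:x1];h=cv2.cvtColor(c,cv2.COLOR_BGR2HSV).astype(int)
    m=cond(h[...,0],h[...,1],h[...,2]).astype(np.uint8)
    n,l,st,ce=cv2.connectedComponentsWithStats(m);i=1+np.argmax(st[1:,4])
    mm=(l==i).astype(np.uint8);ct=max(cv2.findContours(mm,0,1)[0],key=len)
    (ex,ey),ax,an=cv2.fitEllipse(ct) if len(ct)>4 else ((0,0),0,0)
    return dict(c=(ce[i][0]+x0,ce[i][1]+y0),box=(st[i][0]+x0,st[i][1]+y0,st[i][2],st[i][3]),a=st[i][4],e=(ex+x0,ey+y0),ax=ax)
BLUE=lambda h,s,v:(h>100)&(h<125)&(s>140)&(v>100)
RED=lambda h,s,v:((h<8)|(h>172))&(s>150)&(v>80)
GRN=lambda h,s,v:(h>50)&(h<85)&(s>100)&(v>50)
WHT=lambda h,s,v:(s<40)&(v>190)
BLK=lambda h,s,v:(v<48)
E
python3 - <<'E'
from h import *
s=load("side0.npz");t=load("top0.npz")
def go(nm,sb,sc,tb,tc,k='e'):
    a=cen(s["color"],sb,sc);b=cen(t["color"],tb,tc)
    p,e=tri(s,a[k],t,b[k])
    print(nm,'P',np.round(p,4),'gap %.4f'%e,'side',np.round(a[k],1),a['box'],np.round(a['ax'],1),'top',np.round(b[k],1),b['box'],np.round(b['ax'],1))
    return a,b
go("blue",(205,195,230,212),BLUE,(155,235,178,256),BLUE)
go("green",(215,203,235,222),GRN,(178,233,196,254),GRN)
go("red",(222,212,242,232),RED,(196,232,216,254),RED)
go("funnel",(260,140,290,164),BLUE,(130,150,160,180),BLUE)
go("botcap",(285,160,305,185),BLUE,(190,150,215,175),BLUE)
go("bvial",(255,303,273,318),BLUE,(333,242,348,258),BLUE)
go("rvial",(355,300,376,316),RED,(357,168,372,184),RED)
go("white",(266,297,280,305),lambda h,s,v:(s<40)&(v>200),(318,232,332,247),WHT)
go("black",(344,297,358,308),lambda h,s,v:v<45,(341,175,352,187),lambda h,s,v:v<48)
E
```

```text
blue P [0.4164 0.2428 0.0343] gap 0.0004 side [219.  203.3] (np.int32(215), np.int32(200), np.int32(9), np.int32(8)) [7.1 8.8] top [165.1 246.2] (np.int32(160), np.int32(241), np.int32(11), np.int32(11)) [9.4 9.8]
green P [0.4199 0.1969 0.0347] gap 0.0000 side [224.2 211.6] (np.int32(220), np.int32(207), np.int32(10), np.int32(10)) [8.6 9.7] top [184.  244.7] (np.int32(179), np.int32(240), np.int32(11), np.int32(11)) [ 9.7 10.2]
red P [0.424  0.15   0.0357] gap 0.0007 side [230.1 220.3] (np.int32(226), np.int32(216), np.int32(10), np.int32(9)) [8.4 9.5] top [203.3 243.2] (np.int32(199), np.int32(238), np.int32(10), np.int32(11)) [9.1 9.6]
funnel P [0.5908 0.2705 0.1463] gap 0.0033 side [275.6 151.8] (np.int32(260), np.int32(146), np.int32(30), np.int32(13)) [11.3 29.2] top [145.1 164.9] (np.int32(134), np.int32(154), np.int32(23), np.int32(23)) [20.7 22.4]
botcap P [0.5971 0.1404 0.149 ] gap 0.0014 side [294.8 171.1] (np.int32(289), np.int32(164), np.int32(13), np.int32(15)) [11.6 15.1] top [203.2 161.6] (np.int32(196), np.int32(154), np.int32(15), np.int32(17)) [14.1 16.2]
bvial P [
[... 379 characters left out ...]
p.int32(171), np.int32(10), np.int32(10)) [9.3 9.4]
white P [ 0.4343 -0.1496  0.0267] gap 0.0015 side [272.5 301.5] (np.int32(269), np.int32(299), np.int32(8), np.int32(6)) [5.3 7.5] top [325.8 239.5] (np.int32(323), np.int32(236), np.int32(7), np.int32(8)) [6.5 7.5]Traceback (most recent call last):
  File "<stdin>", line 16, in <module>
  File "<stdin>", line 4, in go
  File "h.py", line 30, in cen
    n,l,st,ce=cv2.connectedComponentsWithStats(m);i=1+np.argmax(st[1:,4])
                                                      ~~~~~~~~~^^^^^^^^^^
    return _wrapfunc(a, 'argmax', axis=axis, out=out, **kwds)
    return bound(*args, **kwds)
ValueError: attempt to get argmax of an empty sequence
```

```bash
python3 - <<'E'
from h import *
s=load("side0.npz");t=load("top0.npz")
R=lambda p:np.round(p,4)
for nm,b,c,z in [("blue",(155,235,178,256),BLUE,.045),("green",(178,233,196,254),GRN,.045),("red",(196,232,216,254),RED,.045),("funnel",(130,150,160,180),BLUE,.15),("white",(318,232,332,247),WHT,.03),("bvial",(333,242,348,258),BLUE,.044),("rvial",(357,168,372,184),RED,.053),("botcap",(190,150,215,175),BLUE,.16)]:
    a=cen(t["color"],b,c);print("top",nm,R(onz(t,*a['e'],z)))
h=s["color"][292:318,340:362].max(2);print(h[:, :])
print(t["color"][172:190,338:354].max(2))
a=cen(s["color"],(255,140,295,160),BLUE);print(a)
for v in range(145,160):
    u=a['e'][0];print(v,s["color"][v,270:284].tolist()[::3])
# side-wall based: tops
for nm,u,v,z in [("white",272.3,301,.03),("black",350.2,301.5,.03),("funnel",275,151.3,.15),("rodtop",305.8,194.8,.175)]:
    print("side",nm,R(onz(s,u,v,z)))
for nm,u,v,z in [("black",345.7,181.3,.03),("rodtop",269.8,174.5,.175),("restfoot",268.2,189.5,.006)]:
    print("top",nm,R(onz(t,u,v,z)))
E
```

```text
top blue [0.4154 0.2405 0.045 ]
top green [0.4192 0.1951 0.045 ]
top red [0.423  0.1489 0.045 ]
top funnel [0.5882 0.2697 0.15  ]
top white [ 0.4332 -0.1489  0.03  ]
top bvial [ 0.4065 -0.1787  0.044 ]
top rvial [ 0.5902 -0.2465  0.053 ]
top botcap [0.5934 0.139  0.16  ]
[[106 107 109 110 110 109 108 108 110 112 113 110 108 110 113 115 114 112
  112 113 113 113]
 [106 106 109 112 113 112 109 108 108 111 111 109 108 109 111 113 114 112
  110 111 112 113]
 [106 107 109 112 114 113 111 110 109 110 110 108 108 109 110 111 113 111
  109 108 110 110]
 [107 106 108 111 113 115 115 111 109 108 107 107 107 110 110 111 111 110
  108 108 109 110]
 [106 106 106 108 111 114 115 112 108 105 104 103 105 107 109 109 109 109
  108 108 111 113]
 [104 105 107 108 110 111 111 107 102  96  93  94  96  99 102 106 108 108
  107 104 107 112]
 [105 106 109 109 108 109 105  95  84  77  73  73  77  84  93 101 107 109
  108 105 104 107]
 [105 108 110 111 110 105  96  80  65  57  54  54  57  65  79  95 105 109
  110 109 107 106]
 [106 107 108 111 108  99  82  63  51  49  46  46  47  52  67  88 104 109
  110 110 
[... 3836 characters left out ...]
[218, 118, 42], [177, 92, 34]]
155 [[189, 106, 38], [200, 120, 66], [211, 135, 83], [196, 102, 36], [141, 75, 30]]
156 [[162, 88, 34], [173, 98, 50], [179, 107, 62], [160, 80, 32], [110, 66, 29]]
157 [[131, 75, 43], [146, 76, 34], [147, 78, 38], [134, 75, 44], [99, 65, 31]]
158 [[127, 91, 71], [140, 84, 56], [140, 83, 55], [136, 101, 81], [97, 67, 33]]
159 [[134, 116, 102], [152, 121, 104], [152, 121, 103], [154, 139, 125], [98, 69, 37]]
side white [ 0.4341 -0.1512  0.03  ]
side black [ 0.5799 -0.2093  0.03  ]
side funnel [0.5895 0.2666 0.15  ]
side rodtop [ 0.5612 -0.0151  0.175 ]
top black [ 0.5801 -0.2032  0.03  ]
top rodtop [ 0.5612 -0.0072  0.175 ]
top restfoot [ 0.563  -0.0079  0.006 ]
```

```bash
python3 - <<'E'
from h import *
s=load("side0.npz");t=load("top0.npz")
def P(f,u,v):
    d=f["depth"][v,u]; o,dr=ray(f,u,v); return np.round(o+dr*d,3)
for u,v in [(10,100),(20,200),(30,300),(60,150),(60,250),(75,100),(80,290)]: print("top",u,v,P(t,u,v))
for u,v in [(110,130),(160,150),(240,110),(250,140),(200,110),(250,170),(145,60),(140,30),(350,145)]: print("side",u,v,P(s,u,v))
for u,v in [(430,130),(300,130),(270,165),(350,155),(290,157),(165,265),(280,265),(268,190)]: print("top",u,v,P(t,u,v))
print(P(t,204,165),P(s,305,192),P(t,270,174))
E
```

```text
top 10 100 [0.777 0.647 0.082]
top 20 200 [0.521 0.59  0.079]
top 30 300 [0.286 0.546 0.077]
top 60 150 [0.649 0.508 0.067]
top 60 250 [ 0.407  0.52  -0.003]
top 75 100 [ 0.833  0.539 -0.053]
top 80 290 [ 0.301  0.538 -0.185]
side 110 130 [0.147 0.746 0.102]
side 160 150 [0.298 0.569 0.074]
side 240 110 [0.64  0.834 0.075]
side 250 140 [0.592 0.529 0.077]
side 200 110 [0.486 0.864 0.086]
side 250 170 [ 0.584  0.523 -0.032]
side 145 60 [0.299 0.573 0.361]
side 140 30 [0.299 0.575 0.445]
side 350 145 [0.763 0.163 0.185]
top 430 130 [ 0.725 -0.439  0.019]
top 300 130 [ 0.717 -0.09   0.023]
top 270 165 [ 0.629 -0.013  0.   ]
top 350 155 [ 0.654 -0.22   0.015]
top 290 157 [ 0.647 -0.064  0.013]
top 165 265 [0.372 0.248 0.002]
top 280 265 [ 0.372 -0.037  0.014]
top 268 190 [ 0.548 -0.006  0.074]
[0.586 0.137 0.158] [ 0.566 -0.001  0.173] [ 0.562 -0.008  0.176]
```

```bash
cat >> h.py <<'E'
from scipy.spatial.transform import Rotation as Ro
def plan(tgt,yaw=None,step=48,n=None):
    """rows (tool axes) to take the TCP to tgt with jaw (tool y) at world angle yaw deg, tool down"""
    o=r.get_obs();R0=Ro.from_rotvec(o["orientation"]).as_matrix();p=np.array(o["tcp_pos"])
    cy=np.degrees(np.arctan2(R0[1,1],R0[0,1]))
    if yaw is None: yaw=cy
    dy=(yaw-cy+90)%180-90;ya=np.radians(cy+dy)
    y=np.array([np.cos(ya),np.sin(ya),0]);z=np.array([0,0,-1.]);x=np.cross(y,z)
    Rt=np.stack([x,y,z],1);rv=Ro.from_matrix(R0.T@Rt).as_rotvec()
    D=np.asarray(tgt)-p
    if n is None: n=int(max(np.ceil(np.linalg.norm(D)*1000/step),np.ceil(np.linalg.norm(rv)/.14),1))
    print("t %.2f"%o["clock"],"tcp",np.round(p,4),"yaw %.1f tilt %.2f"%(cy,np.degrees(np.arccos(min(1,-R0[2,2])))),"grip %.4f"%o["grip_width"],"F",np.round(o["contact_force"],1),"j",np.round(o["joints"],2))
    R=R0
    for i in range(n):
        l=R.T@D/n*1000;print(i,np.round(l,1).tolist(),np.round(rv/n,3).tolist())
        R=R@Ro.from_rotvec(rv/n).as_matrix()
E
python3 -c "
from h import *
plan([.50,.1,.27],0)"
```

```text
t 0.10 tcp [0.2878 0.61   0.2304] yaw 64.7 tilt 0.10 grip 0.0853 F [-0.2 -0.6  0.6] j [-1.24  0.48  0.02  1.56 -0.01  1.11 -0.08]
0 [-34.1, -30.9, -3.2] [-0.0, 0.0, 0.094]
1 [-36.9, -27.6, -3.2] [-0.0, 0.0, 0.094]
2 [-39.3, -24.0, -3.3] [-0.0, 0.0, 0.094]
3 [-41.4, -20.2, -3.3] [-0.0, 0.0, 0.094]
4 [-43.1, -16.2, -3.3] [-0.0, 0.0, 0.094]
5 [-44.4, -12.1, -3.3] [-0.0, 0.0, 0.094]
6 [-45.4, -7.8, -3.3] [-0.0, 0.0, 0.094]
7 [-45.9, -3.5, -3.3] [-0.0, 0.0, 0.094]
8 [-46.0, 0.8, -3.3] [-0.0, 0.0, 0.094]
9 [-45.7, 5.1, -3.3] [-0.0, 0.0, 0.094]
10 [-45.1, 9.4, -3.3] [-0.0, 0.0, 0.094]
11 [-44.0, 13.6, -3.3] [-0.0, 0.0, 0.094]
```

Call:
play_rows(
  increments=[
    [-34,-31,-5,0,0,0.094,100],
    [-37,-28,-5,0,0,0.094,100],
    [-39,-24,-5,0,0,0.094,100],
    [-41,-20,-5,0,0,0.094,100],
    [-43,-16,-5,0,0,0.094,100],
  ],
  force=40,
)

```text
clock: 0.6
tcp_pos: [0.3711, 0.3961, 0.2516]
orientation: [-1.385, -2.815, 0.01]
contact_force: [2.5, -0.3, -0.1]
grip_width: 0.0521
```

```bash
python3 -c "
from h import *
plan([.55,0.0,.27],10)"
```

```text
t 0.60 tcp [0.3711 0.3961 0.2516] yaw 37.6 tilt 0.44 grip 0.0521 F [ 2.5 -0.3 -0.1] j [-1.07  0.24  0.17  1.85 -0.05  1.06 -0.23]
0 [-42.3, -10.0, -1.8] [-0.001, 0.0, 0.048]
1 [-42.7, -8.0, -1.8] [-0.001, 0.0, 0.048]
2 [-43.1, -5.9, -1.8] [-0.001, 0.0, 0.048]
3 [-43.3, -3.8, -1.8] [-0.001, 0.0, 0.048]
4 [-43.4, -1.7, -1.8] [-0.001, 0.0, 0.048]
5 [-43.5, 0.4, -1.8] [-0.001, 0.0, 0.048]
6 [-43.4, 2.5, -1.8] [-0.001, 0.0, 0.048]
7 [-43.2, 4.6, -1.8] [-0.001, 0.0, 0.048]
8 [-43.0, 6.6, -1.8] [-0.001, 0.0, 0.048]
9 [-42.6, 8.7, -1.8] [-0.001, 0.0, 0.048]
```

```bash
python3 -c "
from h import *
plan([.58,-0.206,.21],10)"
```

```text
t 0.60 tcp [0.3711 0.3961 0.2516] yaw 37.6 tilt 0.44 grip 0.0521 F [ 2.5 -0.3 -0.1] j [-1.07  0.24  0.17  1.85 -0.05  1.06 -0.23]
0 [-43.2, -14.4, 3.0] [-0.001, 0.0, 0.034]
1 [-43.7, -12.9, 3.0] [-0.001, 0.0, 0.034]
2 [-44.1, -11.4, 3.0] [-0.001, 0.0, 0.034]
3 [-44.4, -9.9, 3.0] [-0.001, 0.0, 0.034]
4 [-44.8, -8.3, 3.0] [-0.001, 0.0, 0.034]
5 [-45.0, -6.8, 3.0] [-0.001, 0.0, 0.034]
6 [-45.2, -5.3, 3.0] [-0.001, 0.0, 0.034]
7 [-45.4, -3.7, 3.0] [-0.001, 0.0, 0.034]
8 [-45.5, -2.1, 3.0] [-0.001, 0.0, 0.034]
9 [-45.5, -0.6, 3.0] [-0.001, 0.0, 0.034]
10 [-45.5, 1.0, 3.0] [-0.001, 0.0, 0.034]
11 [-45.5, 2.6, 3.0] [-0.001, 0.0, 0.034]
12 [-45.3, 4.1, 3.0] [-0.001, 0.0, 0.034]
13 [-45.2, 5.7, 3.0] [-0.001, 0.0, 0.034]
```

Call:
play_rows(
  increments=[
    [-43,-14,0,0,0,0.034,100],
    [-44,-13,0,0,0,0.034,100],
    [-44,-11,0,0,0,0.034,100],
    [-44,-10,0,0,0,0.034,100],
    [-45,-8,0,0,0,0.034,100],
  ],
)

```text
clock: 1.1
tcp_pos: [0.447, 0.1717, 0.2518]
orientation: [-1.631, -2.68, 0.009]
contact_force: [0.7, -0.1, -0.1]
grip_width: 0.0524
```

Call:
play_rows(
  increments=[
    [-45,-7,0,0,0,0.034,100],
    [-45,-5,0,0,0,0.034,100],
    [-45,-4,0,0,0,0.034,100],
    [-46,-2,0,0,0,0.034,100],
    [-46,-1,0,0,0,0.034,100],
  ],
)

```text
clock: 1.6
tcp_pos: [0.5195, -0.0539, 0.2517]
orientation: [-1.86, -2.526, 0.009]
contact_force: [0.7, 0.6, 0.1]
grip_width: 0.0517
```

```bash
python3 -c "
from h import *
plan([.58,-0.206,.12],10)"
```

```text
t 1.60 tcp [ 0.5195 -0.0539  0.2517] yaw 17.3 tilt 0.41 grip 0.0517 F [0.7 0.6 0.1] j [-0.47  0.22  0.54  1.92 -0.13  1.04  0.42]
0 [-32.6, 2.7, 26.3] [-0.001, -0.0, 0.025]
1 [-32.6, 3.5, 26.3] [-0.001, -0.0, 0.025]
2 [-32.5, 4.3, 26.3] [-0.001, -0.0, 0.025]
3 [-32.3, 5.1, 26.3] [-0.001, -0.0, 0.025]
4 [-32.2, 5.9, 26.3] [-0.001, -0.0, 0.025]
```

Call:
play_rows(
  increments=[
    [-33,3,26,0,0,0.025,100],
    [-33,4,26,0,0,0.025,100],
    [-32,4,26,0,0,0.025,100],
    [-32,5,26,0,0,0.025,100],
    [-32,6,26,0,0,0.025,100],
  ],
)

```text
clock: 2.1
tcp_pos: [0.5843, -0.2152, 0.1204]
orientation: [2.026, 2.399, -0.001]
contact_force: [0.8, 1.0, 0.6]
grip_width: 0.0517
```

```bash
python3 -c "
from h import *
plan([.58,-0.206,.012],10)
s=grab_frame('side');t=grab_frame('top');np.savez('side1.npz',**s);np.savez('top1.npz',**t)
crop(s['color'],300,240,400,340,5,'s3.png');crop(t['color'],300,120,400,220,5,'t3.png')
"; cd pics; python3 -c "
import cv2,numpy as np
cv2.imwrite('p3.png',cv2.resize(np.hstack([cv2.imread('s3.png'),cv2.imread('t3.png')]),(800,400)))"
```

```text
t 2.10 tcp [ 0.5843 -0.2152  0.1204] yaw 9.6 tilt 0.12 grip 0.0517 F [0.8 1.  0.6] j [-0.13  0.56  0.52  1.81 -0.36  0.86  0.73]
0 [3.3, -0.9, 36.1] [0.0, 0.001, -0.002]
1 [3.3, -0.9, 36.1] [0.0, 0.001, -0.002]
2 [3.3, -0.9, 36.1] [0.0, 0.001, -0.002]
```

View pics/p3.png

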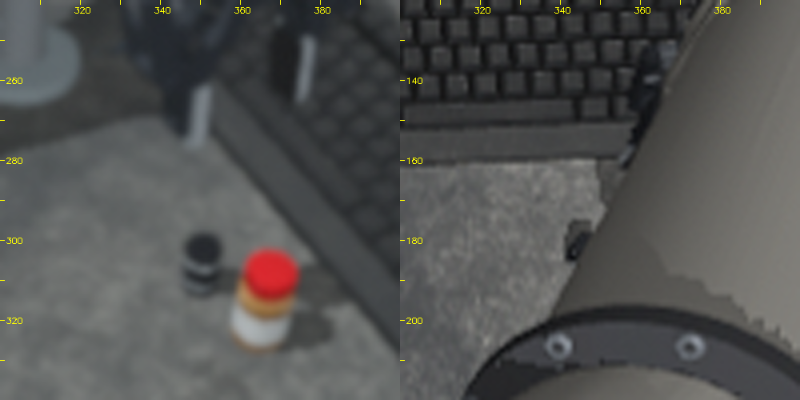

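Call:
play_rows(
  increments=[
    [5,-1,30,0,0,0,100],
    [5,-1,25,0,0,0,100],
    [0,-1,8,0,0,0,100],
    [0,0,0,0,0,0,100],
  ],
)

```text
clock: 2.6
tcp_pos: [0.5769, -0.2092, 0.0528]
orientation: [-2.033, -2.393, 0.01]
contact_force: [0.7, -0.1, 0.4]
grip_width: 0.0517
```

```bash
python3 -c "
from h import *
plan([.58,-0.206,.012],10)
s=grab_frame('side');np.savez('side1.npz',**s)
o=r.get_obs();p=np.array(o['tcp_pos']);R=Ro.from_rotvec(o['orientation']).as_matrix()
for d in(-.026,0,.026): print(d,np.round(proj(s,p+R[:,1]*d),1))
for q in ([.58,-.206,.03],[.58,-.206,0],[.58,-.203,.03]): print(q,np.round(proj(s,q),1))
crop(s['color'],310,240,410,340,6,'s4.png')
"
```

```text
t 2.60 tcp [ 0.5769 -0.2092  0.0528] yaw 9.3 tilt 0.38 grip 0.0517 F [ 0.7 -0.1  0.4] j [-0.1   0.64  0.47  1.86 -0.41  0.74  0.76]
0 [2.8, 3.8, 40.8] [-0.006, 0.003, -0.012]
-0.026 [339.4 298.2]
0 [350.1 293.4]
0.026 [360.4 288.7]
[0.58, -0.206, 0.03] [349.5 300.4]
[0.58, -0.206, 0] [348.2 310.6]
[0.58, -0.203, 0.03] [348.8 299.4]
```

View pics/s4.png

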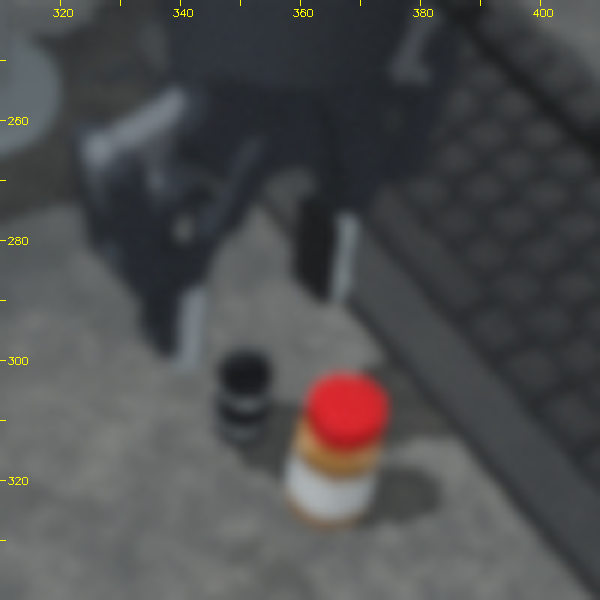

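Call:
play_rows(
  increments=[
    [1,3,25,0,0,0,100],
    [0,0,14,0,0,0,100],
    [0,0,0,0,0,0,100],
  ],
)

```text
clock: 2.95
tcp_pos: [0.5835, -0.2083, 0.018]
orientation: [2.029, 2.392, -0.003]
contact_force: [0.7, -0.3, -0.7]
grip_width: 0.0515
```

```bash
python3 -c "
from h import *
plan([.58,-0.208,.012],9.5)"
```

```text
t 2.95 tcp [ 0.5835 -0.2083  0.018 ] yaw 9.4 tilt 0.33 grip 0.0515 F [ 0.7 -0.3 -0.7] j [-0.08  0.7   0.44  1.86 -0.44  0.68  0.78]
0 [0.9, -3.5, 6.0] [0.002, 0.005, -0.002]
```

Call:
play_rows(
  increments=[
    [0,-3,6,0,0,0,100],
    [0,0,0,0,0,0,255],
    [0,0,0,0,0,0,255],
    [0,0,0,0,0,0,255],
    [0,0,0,0,0,0,255],
  ],
  force=40,
)

```text
clock: 3.45
tcp_pos: [0.5822, -0.2101, 0.0153]
orientation: [2.027, 2.388, 0.0]
contact_force: [-0.2, -0.4, -0.8]
grip_width: 0.0185
```

Call:
play_rows(
  increments=[
    [0,0,-20,0,0,0,255],
    [0,0,-45,0,0,0,255],
    [0,0,-48,0,0,0,255],
    [0,0,-48,0,0,0,255],
    [0,0,-48,0,0,0,255],
  ],
)

```text
clock: 3.95
tcp_pos: [0.5764, -0.207, 0.2244]
orientation: [-2.031, -2.392, 0.011]
contact_force: [1.5, 0.4, -0.4]
grip_width: 0.0184
```

```bash
python3 -c "
from h import *
plan([.5885,0.269,.225],10)"
```

```text
t 3.95 tcp [ 0.5764 -0.207   0.2244] yaw 9.3 tilt 0.46 grip 0.0184 F [ 1.5  0.4 -0.4] j [-0.2   0.43  0.6   1.75 -0.27  1.05  0.65]
0 [46.8, 8.9, -0.2] [-0.001, 0.0, -0.001]
1 [46.8, 9.0, -0.2] [-0.001, 0.0, -0.001]
2 [46.8, 9.0, -0.2] [-0.001, 0.0, -0.001]
3 [46.7, 9.1, -0.2] [-0.001, 0.0, -0.001]
4 [46.7, 9.1, -0.2] [-0.001, 0.0, -0.001]
5 [46.7, 9.2, -0.1] [-0.001, 0.0, -0.001]
6 [46.7, 9.2, -0.1] [-0.001, 0.0, -0.001]
7 [46.7, 9.3, -0.1] [-0.001, 0.0, -0.001]
8 [46.7, 9.4, -0.1] [-0.001, 0.0, -0.001]
9 [46.7, 9.4, -0.1] [-0.001, 0.0, -0.001]
```

Call:
play_rows(
  increments=[
    [47,9,-5,0,0,0,255],
    [47,9,-5,0,0,0,255],
    [47,9,0,0,0,0,255],
    [47,9,0,0,0,0,255],
    [47,9,0,0,0,0,255],
  ],
)

```text
clock: 4.45
tcp_pos: [0.5882, 0.0268, 0.2457]
orientation: [2.046, 2.363, 0.005]
contact_force: [0.9, -0.4, 0.4]
grip_width: 0.0184
```

Call:
play_rows(
  increments=[
    [47,9,0,0,0,0,255],
    [47,9,0,0,0,0,255],
    [47,9,0,0,0,0,255],
    [45,9,0,0,0,0,255],
    [25,5,0,0,0,0,255],
  ],
)

```text
clock: 4.95
tcp_pos: [0.5965, 0.2549, 0.2459]
orientation: [2.041, 2.369, 0.011]
contact_force: [-0.3, -0.5, -0.6]
grip_width: 0.0181
```

```bash
python3 -c "
from h import *
plan([.5885,0.269,.156],10)"
```

```text
t 4.95 tcp [0.5965 0.2549 0.2459] yaw 8.5 tilt 0.92 grip 0.0181 F [-0.3 -0.5 -0.6] j [-0.87  0.45  0.5   1.64 -0.22  1.1  -0.16]
0 [7.9, -3.6, 44.8] [0.007, 0.003, -0.013]
1 [7.8, -3.1, 44.9] [0.007, 0.003, -0.013]
```

Call:
play_rows(
  increments=[
    [11,-6,30,0.01,0,-0.02,255],
    [3,-1,10,0,0,0,255],
    [0,0,0,0,0,0,255],
  ],
)

```text
clock: 5.25
tcp_pos: [0.587, 0.2747, 0.2052]
orientation: [2.012, 2.403, 0.003]
contact_force: [1.1, -0.0, 0.8]
grip_width: 0.0181
```

```bash
python3 -c "
from h import *
plan([.5885,0.269,.156],10)
s=grab_frame('side');t=grab_frame('top');np.savez('side2.npz',**s);np.savez('top2.npz',**t)
o=r.get_obs();p=np.array(o['tcp_pos']);print(np.round(proj(s,p),1),np.round(proj(t,p),1))
crop(s['color'],220,80,330,190,4,'s3.png');crop(t['color'],90,110,200,220,4,'t3.png')
"; cd pics; python3 -c "
import cv2,numpy as np
cv2.imwrite('p5.png',cv2.resize(np.hstack([cv2.imread('s3.png'),cv2.imread('t3.png')]),(800,400)))"
```

```text
t 5.25 tcp [0.587  0.2747 0.2052] yaw 10.1 tilt 0.43 grip 0.0181 F [ 1.1 -0.   0.8] j [-0.88  0.49  0.47  1.68 -0.24  1.03 -0.15]
0 [-2.8, 0.1, 24.6] [0.003, 0.002, 0.001]
1 [-2.9, 0.2, 24.6] [0.003, 0.002, 0.001]
[273.2 131.2] [136.2 158.1]
```

View pics/p5.png

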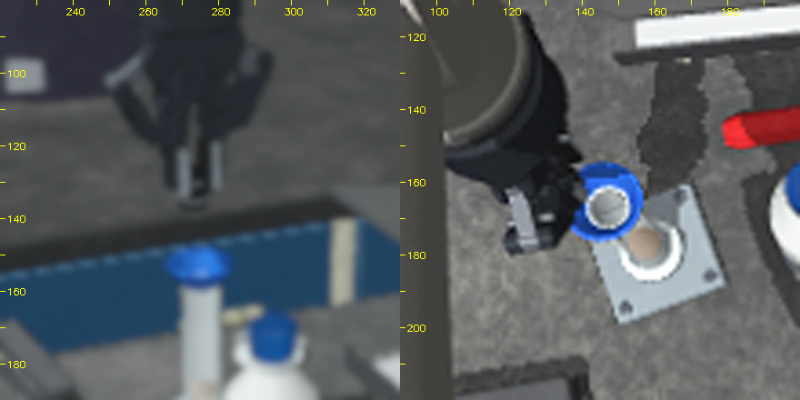

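Call:
play_rows(
  increments=[
    [-5,0,25,0,0,0,255],
    [-2,0,15,0,0,0,255],
    [0,0,5,0,0,0,255],
    [0,0,0,0,0,0,255],
  ],
)

```text
clock: 5.75
tcp_pos: [0.5939, 0.262, 0.1653]
orientation: [2.021, 2.39, 0.015]
contact_force: [0.5, -0.5, -0.8]
grip_width: 0.0181
```

```bash
python3 -c "
from h import *
plan([.5885,0.268,.154],10)
s=grab_frame('side')
crop(s['color'],230,90,320,180,6,'s6.png')
"
```

```text
t 5.75 tcp [0.5939 0.262  0.1653] yaw 9.6 tilt 0.89 grip 0.0181 F [ 0.5 -0.5 -0.8] j [-0.85  0.53  0.46  1.72 -0.27  0.95 -0.12]
0 [6.9, -4.5, 11.3] [0.015, 0.003, -0.008]
```

View pics/s6.png

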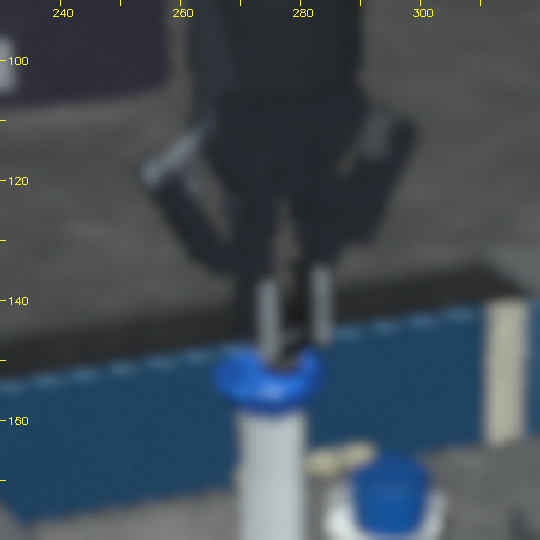

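Call:
play_rows(
  increments=[
    [6,-4,6,0.01,0,-0.01,255],
    [0,0,3,0,0,0,255],
    [0,0,0,0,0,0,255],
  ],
)

```text
clock: 6.1
tcp_pos: [0.5901, 0.2685, 0.1582]
orientation: [2.011, 2.405, 0.008]
contact_force: [-0.1, -0.5, -0.6]
grip_width: 0.0183
```

```bash
python3 -c "
from h import *
plan([.5885,0.268,.154],10)
s=grab_frame('side')
plan([.5885,0.268,.154],10)
"
```

```text
t 6.10 tcp [0.5901 0.2685 0.1582] yaw 10.2 tilt 0.47 grip 0.0183 F [-0.1 -0.5 -0.6] j [-0.85  0.54  0.45  1.72 -0.27  0.94 -0.11]
0 [-0.2, -1.7, 4.2] [0.008, 0.002, 0.003]
t 6.15 tcp [0.59   0.2688 0.1583] yaw 10.2 tilt 0.46 grip 0.0180 F [ 0.2  0.3 -0. ] j [-0.85  0.53  0.45  1.72 -0.27  0.94 -0.11]
0 [-0.6, -1.7, 4.2] [0.008, 0.001, 0.004]
```

Call:
play_rows(
  increments=[
    [0,-1,4,0.008,0,0,255],
    [0,0,0,0,0,0,255],
    [0,0,0,0,0,0,160],
    [0,0,0,0,0,0,160],
    [0,0,0,0,0,0,140],
  ],
)

```text
clock: 6.65
tcp_pos: [0.5893, 0.269, 0.1544]
orientation: [2.014, 2.41, -0.001]
contact_force: [-0.6, -0.4, -0.7]
grip_width: 0.0389
```

```bash
python3 -c "
from h import *
plan([.5885,0.268,.154],10)
s=grab_frame('side')
crop(s['color'],230,120,320,220,6,'s7.png')
"
```

```text
t 6.65 tcp [0.5893 0.269  0.1544] yaw 10.2 tilt 0.07 grip 0.0389 F [-0.6 -0.4 -0.7] j [-0.84  0.54  0.45  1.72 -0.28  0.94 -0.11]
0 [-0.8, -0.9, 0.4] [0.0, 0.001, 0.004]
```

View pics/s7.png

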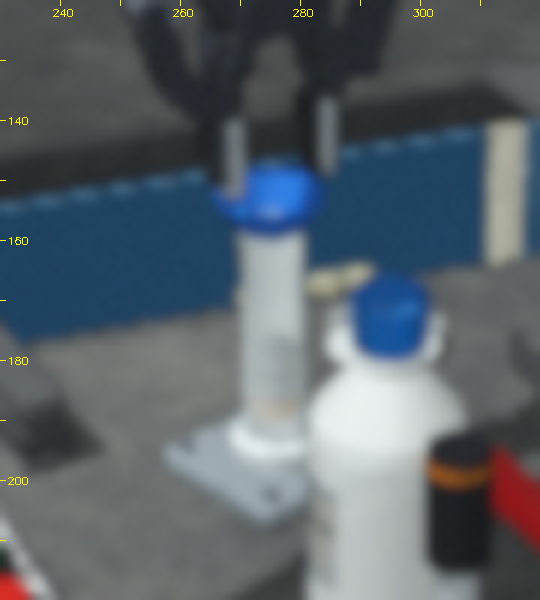

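Call:
play_rows(
  increments=[
    [0,0,-30,0,0,0,120],
    [0,0,-40,0,0,0,110],
  ],
)

```text
clock: 6.9
tcp_pos: [0.5858, 0.2678, 0.2202]
orientation: [-2.013, -2.409, 0.018]
contact_force: [1.0, 1.5, 0.2]
grip_width: 0.0482
```

```bash
python3 -c "
from h import *
plan([.434,-0.1495,.16],-36)
"
```

```text
t 6.90 tcp [0.5858 0.2678 0.2202] yaw 10.2 tilt 0.68 grip 0.0482 F [1.  1.5 0.2] j [-0.87  0.47  0.48  1.66 -0.24  1.08 -0.14]
0 [-38.3, -22.3, 6.5] [-0.001, 0.001, 0.081]
1 [-40.0, -19.1, 6.4] [-0.001, 0.001, 0.081]
2 [-41.4, -15.8, 6.4] [-0.001, 0.001, 0.081]
3 [-42.6, -12.5, 6.3] [-0.001, 0.001, 0.081]
4 [-43.4, -9.0, 6.3] [-0.001, 0.001, 0.081]
5 [-44.0, -5.5, 6.2] [-0.001, 0.001, 0.081]
6 [-44.3, -1.9, 6.2] [-0.001, 0.001, 0.081]
7 [-44.4, 1.7, 6.1] [-0.001, 0.001, 0.081]
8 [-44.1, 5.2, 6.1] [-0.001, 0.001, 0.081]
9 [-43.5, 8.8, 6.1] [-0.001, 0.001, 0.081]
```

Call:
play_rows(
  increments=[
    [-38,-22,-5,0,0,0.081,110],
    [-40,-19,0,0,0,0.081,110],
    [-41,-16,0,0,0,0.081,110],
    [-43,-13,0,0,0,0.081,110],
    [-43,-9,0,0,0,0.081,110],
  ],
)

```text
clock: 7.4
tcp_pos: [0.5124, 0.0628, 0.2324]
orientation: [2.46, 1.953, 0.007]
contact_force: [-0.2, -1.4, 0.1]
grip_width: 0.0483
```

Call:
play_rows(
  increments=[
    [-44,-5,0,0,0,0.081,110],
    [-44,-2,5,0,0,0.081,110],
    [-44,2,10,0,0,0.081,110],
    [-40,5,20,0,0,0.081,110],
    [-20,5,20,0,0,0.081,110],
  ],
)

```text
clock: 7.9
tcp_pos: [0.4441, -0.1285, 0.1791]
orientation: [2.817, 1.387, 0.025]
contact_force: [-0.3, 1.1, -0.2]
grip_width: 0.0483
```

```bash
python3 -c "
from h import *
plan([.434,-0.1495,.06],-36)
"
```

```text
t 7.90 tcp [ 0.4441 -0.1285  0.1791] yaw -37.6 tilt 0.93 grip 0.0483 F [-0.3  1.1 -0.2] j [-0.55  0.23  0.82  2.15 -0.24  0.83 -0.24]
0 [-8.2, 1.3, 39.6] [0.003, -0.005, -0.009]
1 [-8.0, 1.3, 39.6] [0.003, -0.005, -0.009]
2 [-7.8, 1.3, 39.7] [0.003, -0.005, -0.009]
```

Call:
play_rows(
  increments=[
    [-10,1,40,0.003,-0.005,0,110],
    [-8,1,40,0.003,-0.005,0,110],
    [-3,0,15,0,-0.005,0,110],
    [0,0,0,0,0,0,110],
  ],
)

```text
clock: 8.3
tcp_pos: [0.4322, -0.1511, 0.0807]
orientation: [2.822, 1.37, 0.001]
contact_force: [0.1, -0.4, -0.3]
grip_width: 0.0484
```

```bash
python3 -c "
from h import *
plan([.434,-0.1495,.06],-40)
s=grab_frame('side')
o=r.get_obs();p=np.array(o['tcp_pos']);R=Ro.from_rotvec(o['orientation']).as_matrix()
for d in(-.024,0,.024): print(d,np.round(proj(s,p+R[:,1]*d),1))
crop(s['color'],220,240,320,340,6,'s8.png')
"
```

```text
t 8.30 tcp [ 0.4322 -0.1511  0.0807] yaw -38.2 tilt 0.25 grip 0.0484 F [ 0.1 -0.4 -0.3] j [-0.36  0.42  0.68  2.22 -0.45  0.63 -0.01]
0 [2.4, 0.4, 20.7] [0.004, 0.001, 0.031]
-0.024 [259.3 279.9]
0 [270.9 282.4]
0.024 [282.7 284.9]
```

View pics/s8.png

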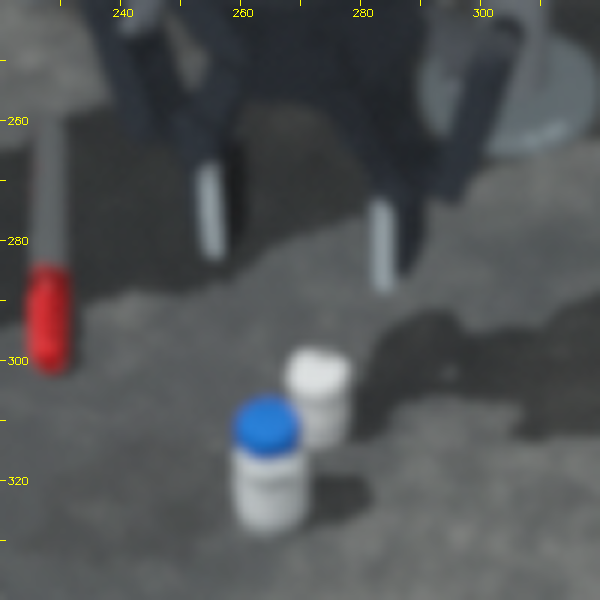

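Call:
play_rows(
  increments=[
    [1,0,30,0.004,0,0,110],
    [0,0,28,0,0,0,110],
    [0,0,4,0,0,0,110],
    [0,0,0,0,0,0,110],
  ],
)

```text
clock: 8.75
tcp_pos: [0.4398, -0.1501, 0.0231]
orientation: [2.819, 1.374, 0.016]
contact_force: [-0.8, -0.5, 0.7]
grip_width: 0.0482
```

```bash
python3 -c "
from h import *
plan([.434,-0.1505,.013],-38)
"
```

```text
t 8.75 tcp [ 0.4398 -0.1501  0.0231] yaw -38.0 tilt 0.67 grip 0.0482 F [-0.8 -0.5  0.7] j [-0.25  0.53  0.55  2.23 -0.59  0.5   0.1 ]
0 [-3.9, -4.4, 10.0] [0.01, -0.007, -0.001]
```

Call:
play_rows(
  increments=[
    [-3,-4,10,0.01,-0.007,0,110],
    [0,0,0,0,0,0,110],
  ],
)

```text
clock: 8.95
tcp_pos: [0.4365, -0.15, 0.0149]
orientation: [2.822, 1.377, 0.004]
contact_force: [-0.6, -0.8, -0.6]
grip_width: 0.0488
```

```bash
python3 -c "
from h import *
plan([.434,-0.1505,.013],-38)
"
```

```text
t 8.95 tcp [ 0.4365 -0.15    0.0149] yaw -38.0 tilt 0.16 grip 0.0488 F [-0.6 -0.8 -0.6] j [-0.24  0.55  0.54  2.24 -0.6   0.49  0.11]
0 [-2.0, -1.7, 1.9] [0.002, -0.002, 0.0]
```

Call:
play_rows(
  increments=[
    [-2,-2,1,0,0,0,255],
    [0,0,0,0,0,0,255],
    [0,0,0,0,0,0,255],
    [0,0,0,0,0,0,255],
  ],
)

```text
clock: 9.35
tcp_pos: [0.4346, -0.1504, 0.0156]
orientation: [2.821, 1.377, 0.008]
contact_force: [0.6, -0.3, -0.7]
grip_width: 0.0178
```

Call:
play_rows(
  increments=[
    [0,0,-20,0,0,0,255],
    [0,0,-45,0,0,0,255],
    [0,0,-48,0,0,0,255],
    [0,0,-48,0,0,0,255],
    [0,0,-48,0,0,0,255],
  ],
)

```text
clock: 9.85
tcp_pos: [0.4292, -0.1501, 0.2259]
orientation: [-2.822, -1.373, 0.015]
contact_force: [1.0, 1.5, 0.2]
grip_width: 0.018
```

```bash
python3 -c "
from h import *
plan([.5885,0.268,.235],10)
"
```

```text
t 9.85 tcp [ 0.4292 -0.1501  0.2259] yaw -38.1 tilt 0.58 grip 0.0180 F [1.  1.5 0.2] j [-0.63  0.15  0.93  2.1  -0.14  0.96 -0.29]
0 [42.7, -13.3, -1.1] [-0.001, 0.0, -0.084]
1 [43.7, -9.6, -1.1] [-0.001, 0.0, -0.084]
2 [44.3, -5.9, -1.1] [-0.001, 0.0, -0.084]
3 [44.7, -2.2, -1.1] [-0.001, 0.0, -0.084]
4 [44.7, 1.6, -1.1] [-0.001, 0.0, -0.084]
5 [44.4, 5.3, -1.1] [-0.001, 0.0, -0.084]
6 [43.8, 9.0, -1.0] [-0.001, 0.0, -0.084]
7 [42.9, 12.7, -1.0] [-0.001, 0.0, -0.084]
8 [41.7, 16.2, -1.0] [-0.001, 0.0, -0.084]
9 [40.2, 19.6, -0.9] [-0.001, 0.0, -0.084]
```

Call:
play_rows(
  increments=[
    [43,-13,0,0,0,-0.084,255],
    [44,-10,0,0,0,-0.084,255],
    [44,-6,0,0,0,-0.084,255],
    [45,-2,0,0,0,-0.084,255],
    [45,2,0,0,0,-0.084,255],
  ],
)

```text
clock: 10.35
tcp_pos: [0.515, 0.0589, 0.236]
orientation: [2.476, 1.932, 0.016]
contact_force: [0.6, -0.6, -0.1]
grip_width: 0.0175
```

Call:
play_rows(
  increments=[
    [44,5,0,0,0,-0.084,255],
    [44,9,0,0,0,-0.084,255],
    [43,13,0,0,0,-0.084,255],
    [38,15,0,0,0,-0.084,255],
    [20,10,0,0,0,-0.084,255],
  ],
)

```text
clock: 10.85
tcp_pos: [0.5854, 0.2558, 0.2371]
orientation: [1.991, 2.428, 0.017]
contact_force: [0.2, 0.4, 0.0]
grip_width: 0.018
```

```bash
python3 -c "
from h import *
plan([.5885,0.268,.185],10)
"
```

```text
t 10.85 tcp [0.5854 0.2558 0.2371] yaw 11.3 tilt 0.63 grip 0.0180 F [0.2 0.4 0. ] j [-0.9   0.45  0.54  1.68 -0.26  1.08 -0.09]
0 [5.5, 2.5, 26.1] [0.005, -0.003, 0.011]
1 [5.6, 2.5, 26.1] [0.005, -0.003, 0.011]
```

Call:
play_rows(
  increments=[
    [7,2,26,0.005,-0.003,0.01,255],
    [2,1,26,0.005,-0.003,0.01,255],
    [0,0,8,0,0,0,255],
    [0,0,0,0,0,0,255],
  ],
)

```text
clock: 11.25
tcp_pos: [0.5871, 0.272, 0.1749]
orientation: [-2.004, -2.418, -0.001]
contact_force: [-0.4, -0.9, 0.2]
grip_width: 0.0182
```

```bash
python3 -c "
from h import *
plan([.5885,0.268,.155],10)
"
```

```text
t 11.25 tcp [0.5871 0.272  0.1749] yaw 10.7 tilt 0.07 grip 0.0182 F [-0.4 -0.9  0.2] j [-0.89  0.53  0.51  1.71 -0.3   0.99 -0.09]
0 [-4.2, 0.6, 19.9] [-0.0, -0.001, 0.012]
```

Call:
play_rows(
  increments=[
    [-3,0,17,0,0,0.01,255],
    [0,0,0,0,0,0,255],
    [0,0,0,0,0,0,255],
  ],
)

```text
clock: 11.55
tcp_pos: [0.5891, 0.2678, 0.1609]
orientation: [2.019, 2.407, 0.005]
contact_force: [0.1, -0.6, 0.1]
grip_width: 0.0179
```

```bash
python3 -c "
from h import *
plan([.5885,0.268,.155],10)
"
```

```text
t 11.55 tcp [0.5891 0.2678 0.1609] yaw 10.0 tilt 0.19 grip 0.0179 F [ 0.1 -0.6  0.1] j [-0.88  0.54  0.51  1.72 -0.31  0.96 -0.08]
0 [0.3, -0.5, 5.9] [0.003, -0.002, 0.0]
```

Call:
play_rows(
  increments=[
    [0,0,7,0,0,0,255],
    [0,0,0,0,0,0,255],
    [0,0,0,0,0,0,160],
    [0,0,0,0,0,0,160],
    [0,0,0,0,0,0,140],
  ],
)

```text
clock: 12.05
tcp_pos: [0.5909, 0.2681, 0.1574]
orientation: [2.018, 2.405, 0.014]
contact_force: [0.7, 0.0, -0.6]
grip_width: 0.0384
```

Call:
play_rows(
  increments=[
    [0,0,-30,0,0,0,120],
    [0,0,-40,0,0,0,110],
  ],
)

```text
clock: 12.25
tcp_pos: [0.587, 0.2668, 0.2235]
orientation: [-2.018, -2.406, 0.003]
contact_force: [-0.3, 0.3, -0.5]
grip_width: 0.0485
```

```bash
python3 -c "
from h import *
plan([.56,-0.009,.245],10)
s=grab_frame('side');t=grab_frame('top');np.savez('side3.npz',**s)
crop(s['color'],230,120,330,220,4,'s3.png');crop(t['color'],100,120,200,220,4,'t3.png')
"; cd pics; python3 -c "
import cv2,numpy as np
cv2.imwrite('p9.png',np.hstack([cv2.imread('s3.png'),cv2.imread('t3.png')]))"
```

```text
t 12.25 tcp [0.587  0.2668 0.2235] yaw 10.0 tilt 0.13 grip 0.0485 F [-0.3  0.3 -0.5] j [-0.91  0.48  0.54  1.67 -0.27  1.08 -0.11]
0 [-44.5, -12.4, -3.6] [-0.0, -0.0, 0.0]
1 [-44.5, -12.4, -3.6] [-0.0, -0.0, 0.0]
2 [-44.5, -12.4, -3.6] [-0.0, -0.0, 0.0]
3 [-44.5, -12.4, -3.6] [-0.0, -0.0, 0.0]
4 [-44.5, -12.4, -3.6] [-0.0, -0.0, 0.0]
5 [-44.5, -12.4, -3.6] [-0.0, -0.0, 0.0]
```

View pics/p9.png

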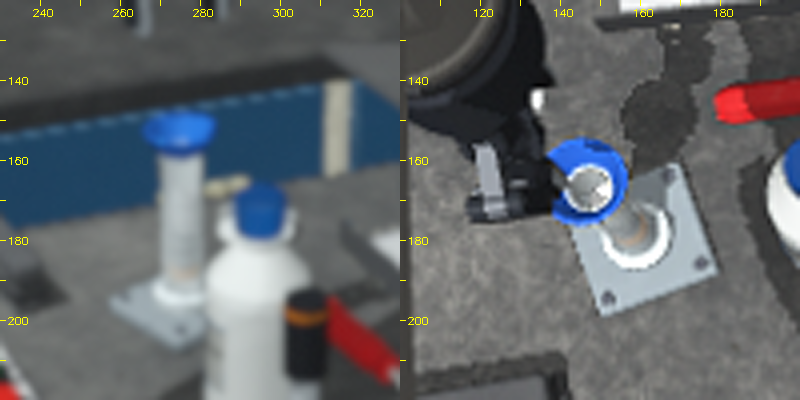

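```bash
python3 -c "
from h import *
s=load('side3.npz');s0=load('side0.npz')
a=s['color'];b=s0['color']
crop(np.clip((a.astype(float)-60)*1.4,0,255).astype(np.uint8),255,140,297,205,9,'s3.png');crop(np.clip((b.astype(float)-60)*1.4,0,255).astype(np.uint8),255,140,297,205,9,'t3.png')
"; cd pics; python3 -c "
import cv2,numpy as np
cv2.imwrite('p10.png',np.hstack([cv2.imread('s3.png'),cv2.imread('t3.png')]))"
```

```text
(no output)
```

View pics/p10.png

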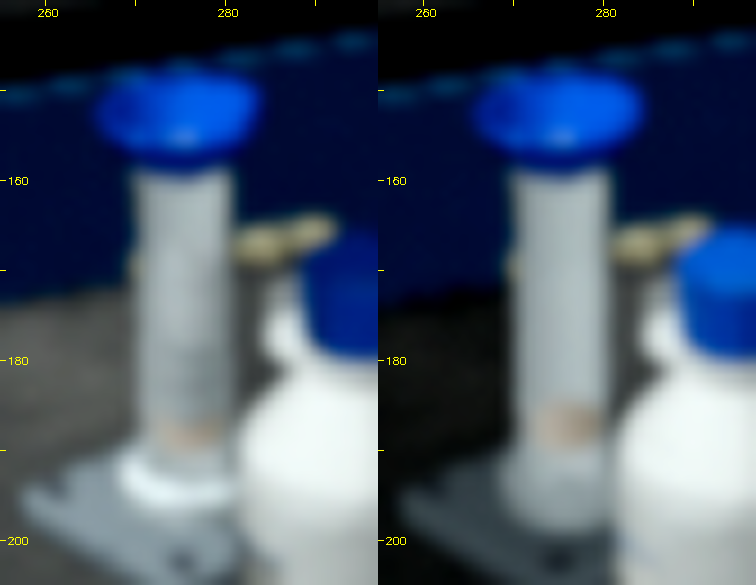

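```bash
python3 -c "
from h import *
a=load('side3.npz')['color'].astype(float);b=load('side0.npz')['color'].astype(float);c=load('side2.npz')['color'].astype(float)
for v in range(158,196,2): print(v,*[np.round(x[v,272:280].mean(),0) for x in (b,c,a)])
p=[.5885,.268,0]
s=load('side3.npz')
for z in (.052,.06,.08,.09,.105,.12): print(z,np.round(proj(s,[.5885,.268,z]),1))
"
```

```text
158 97.0 97.0 97.0
160 162.0 162.0 162.0
162 182.0 182.0 182.0
164 182.0 182.0 181.0
166 181.0 181.0 182.0
168 182.0 182.0 181.0
170 184.0 184.0 179.0
172 185.0 186.0 178.0
174 185.0 186.0 179.0
176 185.0 186.0 176.0
178 184.0 186.0 169.0
180 184.0 187.0 165.0
182 184.0 186.0 162.0
184 177.0 180.0 165.0
186 169.0 170.0 166.0
188 172.0 174.0 172.0
190 184.0 185.0 184.0
192 183.0 194.0 194.0
194 171.0 220.0 220.0
0.052 [275.1 182.3]
0.06 [275.1 179.8]
0.08 [275.  173.7]
0.09 [274.9 170.5]
0.105 [274.8 165.8]
0.12 [274.7 161. ]
```

Call:
play_rows(
  increments=[
    [-44,-12,-5,0,0,0,75],
    [-45,-12,-5,0,0,0,75],
    [-45,-12,-5,0,0,0,75],
    [-45,-12,-5,0,0,0,75],
    [-40,-12,0,0,0,0,75],
  ],
)

```text
clock: 12.85
tcp_pos: [0.571, 0.0447, 0.2481]
orientation: [1.998, 2.421, 0.025]
contact_force: [0.6, -0.7, 0.4]
grip_width: 0.0604
```

```bash
python3 -c "
from h import *
plan([.561,-0.009,.22],10)
"
```

```text
t 12.85 tcp [0.571  0.0447 0.2481] yaw 10.9 tilt 0.92 grip 0.0604 F [ 0.6 -0.7  0.4] j [-0.67  0.32  0.61  1.83 -0.22  1.05  0.22]
0 [-25.5, -10.2, 13.7] [0.007, -0.004, 0.008]
1 [-25.5, -9.9, 13.9] [0.007, -0.004, 0.008]
```

Call:
play_rows(
  increments=[
    [-24,-10,8,0.007,-0.004,0,75],
    [-18,-8,10,0.007,-0.004,0,75],
    [0,0,0,0,0,0,75],
  ],
)

```text
clock: 13.15
tcp_pos: [0.5598, -0.0103, 0.2301]
orientation: [2.013, 2.41, -0.0]
contact_force: [0.1, -0.5, -0.4]
grip_width: 0.0601
```

```bash
python3 -c "
from h import *
plan([.561,-0.009,.131],10)
s=grab_frame('side');t=grab_frame('top')
o=r.get_obs();p=np.array(o['tcp_pos']);R=Ro.from_rotvec(o['orientation']).as_matrix()
for d in(-.03,0,.03): print(d,np.round(proj(s,p+R[:,1]*d),1),np.round(proj(t,p+R[:,1]*d),1))
crop(s['color'],250,130,350,230,4,'s3.png');crop(t['color'],230,120,330,220,4,'t3.png')
"; cd pics; python3 -c "
import cv2,numpy as np
cv2.imwrite('p11.png',np.hstack([cv2.imread('s3.png'),cv2.imread('t3.png')]))"
```

```text
t 13.15 tcp [ 0.5598 -0.0103  0.2301] yaw 10.3 tilt 0.12 grip 0.0601 F [ 0.1 -0.5 -0.4] j [-0.59  0.33  0.63  1.87 -0.22  1.01  0.31]
0 [0.4, 0.4, 33.0] [0.0, 0.001, 0.001]
1 [0.4, 0.4, 33.0] [0.0, 0.001, 0.001]
2 [0.4, 0.5, 33.0] [0.0, 0.001, 0.001]
-0.03 [292.7 173.6] [273.1 182.1]
0 [304.8 170. ] [270.3 167.9]
0.03 [316.6 166.5] [267.6 153.8]
```

View pics/p11.png

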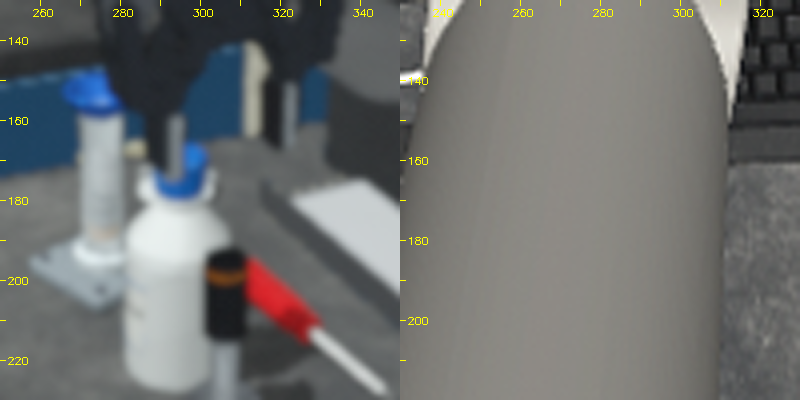

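Call:
play_rows(
  increments=[
    [0,0,33,0,0,0,75],
    [0,0,30,0,0,0,75],
    [0,0,20,0,0,0,75],
    [0,0,0,0,0,0,75],
  ],
)

```text
clock: 13.65
tcp_pos: [0.5659, 0.0021, 0.1476]
orientation: [1.993, 2.422, 0.016]
contact_force: [0.1, -0.3, 0.5]
grip_width: 0.0599
```

```bash
python3 -c "
from h import *
plan([.561,-0.009,.131],10)
s=grab_frame('side')
crop(s['color'],260,130,350,230,6,'s12.png')
"
```

```text
t 13.65 tcp [0.5659 0.0021 0.1476] yaw 11.1 tilt 0.64 grip 0.0599 F [ 0.1 -0.3  0.5] j [-0.55  0.44  0.57  1.94 -0.31  0.84  0.38]
0 [-10.0, -7.1, 16.4] [0.011, -0.003, 0.019]
```

View pics/s12.png

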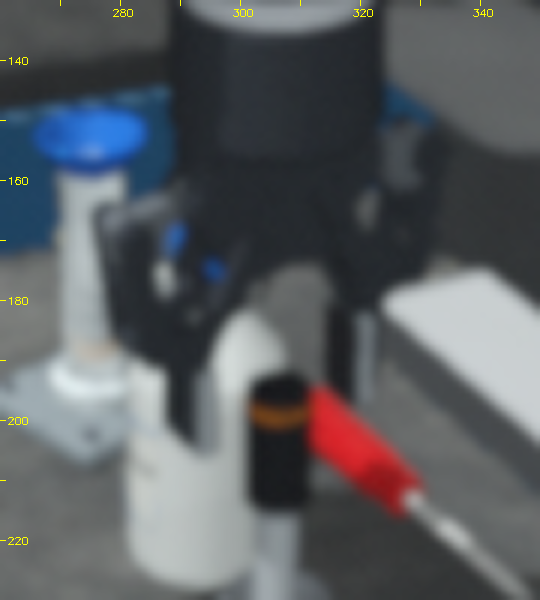

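Call:
play_rows(
  increments=[
    [-9,-6,12,0.011,-0.003,0.01,75],
    [0,0,3,0,0,0,75],
    [0,0,0,0,0,0,75],
  ],
)

```text
clock: 14.0
tcp_pos: [0.5651, -0.0066, 0.1356]
orientation: [2.003, 2.415, 0.007]
contact_force: [0.6, -0.0, 0.3]
grip_width: 0.0602
```

```bash
python3 -c "
from h import *
plan([.561,-0.009,.131],10)
s=grab_frame('side')
crop(s['color'],260,130,350,230,6,'s13.png')
"
```

```text
t 14.00 tcp [ 0.5651 -0.0066  0.1356] yaw 10.6 tilt 0.34 grip 0.0602 F [ 0.6 -0.   0.3] j [-0.53  0.46  0.56  1.94 -0.33  0.83  0.39]
0 [-1.6, -4.4, 4.5] [0.006, 0.0, 0.011]
```

View pics/s13.png

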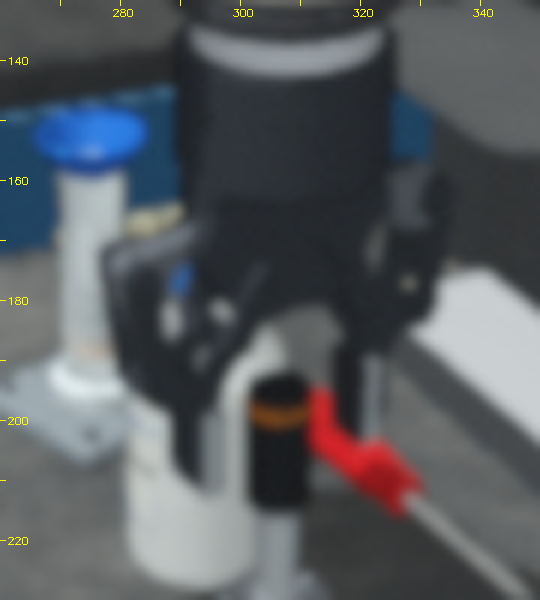

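Call:
play_rows(
  increments=[
    [-2,-3,4,0.006,0,0,75],
    [0,0,0,0,0,0,75],
    [0,0,0,0,0,0,255],
    [0,0,0,0,0,0,255],
    [0,0,0,0,0,0,255],
  ],
  force=80,
)

```text
clock: 14.55
tcp_pos: [0.5635, -0.0098, 0.1331]
orientation: [2.006, 2.416, 0.003]
contact_force: [0.7, -0.6, -0.9]
grip_width: 0.0249
```

```bash
python3 -c "
from h import *
plan([.561,-0.009,.131],10)
"
```

```text
t 14.55 tcp [ 0.5635 -0.0098  0.1331] yaw 10.6 tilt 0.15 grip 0.0249 F [ 0.7 -0.6 -0.9] j [-0.53  0.46  0.56  1.95 -0.33  0.82  0.4 ]
0 [1.2, -2.3, 2.1] [0.003, 0.0, 0.01]
```

Call:
play_rows(
  increments=[
    [0,0,-15,0,0,0,255],
    [0,0,-20,0,0,0,255],
    [0,0,-20,0,0,0,255],
  ],
)

```text
clock: 14.85
tcp_pos: [0.5611, -0.0098, 0.1885]
orientation: [-2.006, -2.415, 0.005]
contact_force: [0.1, -0.0, -1.9]
grip_width: 0.0243
```

```bash
python3 -c "
from h import *
plan([.5635,-0.0098,.315],10.5)
"
```

```text
t 14.85 tcp [ 0.5611 -0.0098  0.1885] yaw 10.6 tilt 0.21 grip 0.0243 F [ 0.1 -0.  -1.9] j [-0.57  0.38  0.61  1.9  -0.27  0.94  0.35]
0 [-0.1, 0.6, -42.2] [-0.001, 0.0, 0.0]
1 [-0.1, 0.7, -42.2] [-0.001, 0.0, 0.0]
2 [-0.1, 0.7, -42.2] [-0.001, 0.0, 0.0]
```

Call:
play_rows(
  increments=[
    [0,0,-35,0,0,0,255],
    [0,0,-40,0,0,0,255],
    [0,0,-40,0,0,0,255],
    [0,0,-20,0,0,0,255],
  ],
)

```text
clock: 15.25
tcp_pos: [0.5598, -0.0108, 0.3317]
orientation: [-2.008, -2.413, 0.007]
contact_force: [-0.2, 0.5, -2.0]
grip_width: 0.0242
```

```bash
python3 -c "
from h import *
plan([.5885,0.268,.32],10.5)
s=grab_frame('side')
crop(s['color'],230,100,350,230,5,'s14.png')
"
```

```text
t 15.25 tcp [ 0.5598 -0.0108  0.3317] yaw 10.5 tilt 0.30 grip 0.0242 F [-0.2  0.5 -2. ] j [-0.64  0.23  0.67  1.74 -0.15  1.23  0.25]
0 [44.8, 13.2, 1.8] [-0.001, 0.0, -0.0]
1 [44.8, 13.2, 1.9] [-0.001, 0.0, -0.0]
2 [44.8, 13.2, 1.9] [-0.001, 0.0, -0.0]
3 [44.8, 13.2, 1.9] [-0.001, 0.0, -0.0]
4 [44.8, 13.2, 1.9] [-0.001, 0.0, -0.0]
5 [44.8, 13.2, 1.9] [-0.001, 0.0, -0.0]
```

View pics/s14.png

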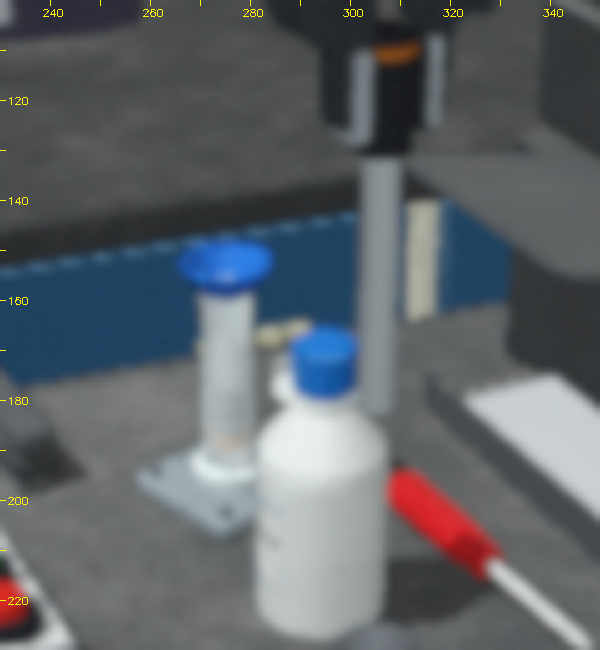

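```bash
python3 -c "
from h import *
s=load('side3.npz')
for z in (.209,.324,.35): print(np.round(proj(s,[.5598,-.0108,z]),1))
"
```

```text
[304.8 180.2]
[305.9 129. ]
[306.2 116.4]
```

Call:
play_rows(
  increments=[
    [45,13,0,0,0,0,255],
    [45,13,0,0,0,0,255],
    [45,13,0,0,0,0,255],
    [45,13,0,0,0,0,255],
    [40,12,0,0,0,0,255],
  ],
)

```text
clock: 15.8
tcp_pos: [0.5861, 0.2128, 0.3407]
orientation: [2.03, 2.392, 0.005]
contact_force: [0.1, 0.1, -1.3]
grip_width: 0.024
```

```bash
python3 -c "
from h import *
plan([.5885,0.268,.32],10.5)
"
```

```text
t 15.80 tcp [0.5861 0.2128 0.3407] yaw 9.4 tilt 0.32 grip 0.0240 F [ 0.1  0.1 -1.3] j [-0.88  0.34  0.57  1.58 -0.19  1.27 -0.11]
0 [27.1, 5.6, 10.4] [0.003, 0.001, -0.01]
1 [27.0, 5.9, 10.4] [0.003, 0.001, -0.01]
```

Call:
play_rows(
  increments=[
    [28,5,5,0.003,0,-0.01,255],
    [22,4,5,0.003,0,-0.01,255],
    [0,0,10,0,0,0,255],
    [0,0,0,0,0,0,255],
  ],
)

```text
clock: 16.2
tcp_pos: [0.5842, 0.2719, 0.318]
orientation: [-1.995, -2.425, 0.007]
contact_force: [0.7, -1.3, -2.1]
grip_width: 0.0245
```

```bash
python3 -c "
from h import *
plan([.5885,0.268,.30],10.5)
s=grab_frame('side');t=grab_frame('top')
o=r.get_obs();p=np.array(o['tcp_pos'])-[0,0,.123];print(np.round(proj(s,p),1),np.round(proj(t,p),1))
crop(s['color'],230,60,320,190,5,'s3.png');crop(t['color'],90,110,180,240,5,'t3.png')
"; cd pics; python3 -c "
import cv2,numpy as np
cv2.imwrite('p15.png',cv2.resize(np.hstack([cv2.imread('s3.png'),cv2.imread('t3.png')]),(800,578)))"
```

```text
t 16.20 tcp [0.5842 0.2719 0.318 ] yaw 11.1 tilt 0.28 grip 0.0245 F [ 0.7 -1.3 -2.1] j [-0.92  0.4   0.54  1.55 -0.21  1.26 -0.15]
0 [-4.7, 3.5, 18.0] [-0.004, 0.002, 0.011]
[272.5 135. ] [138.2 160.7]
```

View pics/p15.png

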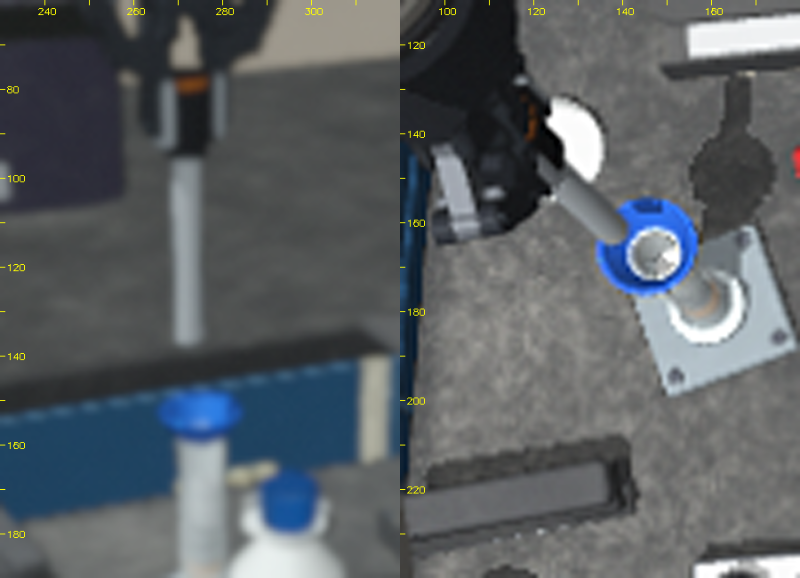

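Call:
play_rows(
  increments=[
    [-4,4,15,0,0,0.01,255],
    [-1,1,15,0,0,0,255],
    [0,0,0,0,0,0,255],
  ],
)

```text
clock: 16.6
tcp_pos: [0.5925, 0.2632, 0.2885]
orientation: [2.017, 2.408, -0.002]
contact_force: [0.3, -0.3, -2.0]
grip_width: 0.0241
```

```bash
python3 -c "
from h import *
plan([.5885,0.268,.27],10.5)
s=grab_frame('side');t=grab_frame('top')
o=r.get_obs();p=np.array(o['tcp_pos'])-[0,0,.123];print(np.round(proj(s,p),1),np.round(proj(t,p),1))
crop(s['color'],230,60,320,190,5,'s3.png');crop(t['color'],90,110,180,240,5,'t3.png')
"; cd pics; python3 -c "
import cv2,numpy as np
cv2.imwrite('p16.png',cv2.resize(np.hstack([cv2.imread('s3.png'),cv2.imread('t3.png')]),(800,578)))"
```

```text
t 16.60 tcp [0.5925 0.2632 0.2885] yaw 10.1 tilt 0.08 grip 0.0241 F [ 0.3 -0.3 -2. ] j [-0.9   0.42  0.54  1.58 -0.23  1.2  -0.14]
0 [5.4, -3.0, 18.4] [-0.0, 0.001, -0.007]
[276.5 145.7] [145.8 160.6]
```

View pics/p16.png

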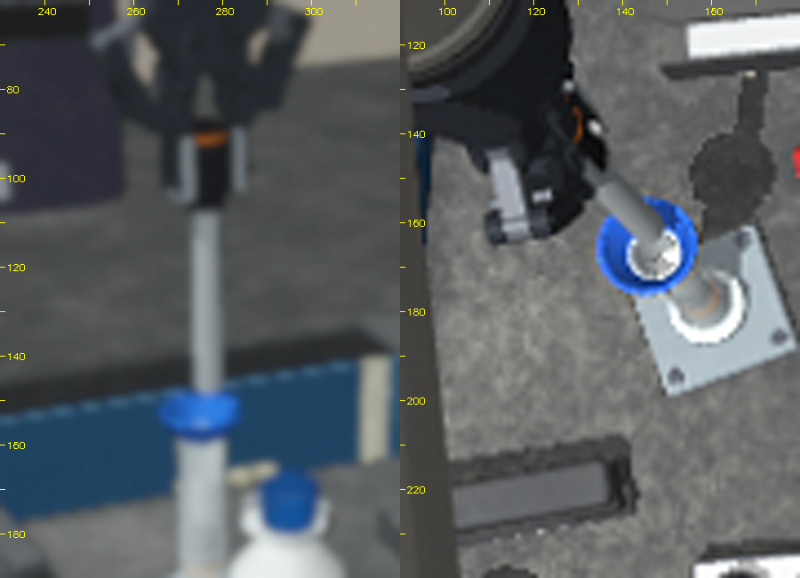

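Call:
play_rows(
  increments=[
    [5,-3,6,0,0,0,255],
    [0,0,8,0,0,0,255],
    [0,0,0,0,0,0,255],
  ],
)

```text
clock: 17.0
tcp_pos: [0.5895, 0.2688, 0.2763]
orientation: [2.016, 2.407, 0.005]
contact_force: [-0.9, -0.1, -2.1]
grip_width: 0.0245
```

```bash
python3 -c "
from h import *
plan([.5885,0.268,.25],10.5)
"
```

```text
t 17.00 tcp [0.5895 0.2688 0.2763] yaw 10.1 tilt 0.21 grip 0.0245 F [-0.9 -0.1 -2.1] j [-0.91  0.43  0.54  1.6  -0.23  1.17 -0.15]
0 [-0.6, -1.2, 26.3] [0.004, -0.001, -0.007]
```

Call:
play_rows(
  increments=[
    [-1,-1,10,0.004,0,-0.007,255],
    [0,0,10,0,0,0,255],
    [0,0,8,0,0,0,255],
    [0,0,0,0,0,0,255],
  ],
)

```text
clock: 17.4
tcp_pos: [0.5882, 0.268, 0.2455]
orientation: [-2.006, -2.416, 0.001]
contact_force: [0.5, 0.3, -1.7]
grip_width: 0.0245
```

```bash
python3 -c "
from h import *
plan([.5885,0.268,.23],10.5)
s=grab_frame('side');t=grab_frame('top')
crop(s['color'],230,70,320,200,5,'s3.png');crop(t['color'],90,110,180,240,5,'t3.png')
"; cd pics; python3 -c "
import cv2,numpy as np
cv2.imwrite('p17.png',cv2.resize(np.hstack([cv2.imread('s3.png'),cv2.imread('t3.png')]),(800,578)))"
```

```text
t 17.40 tcp [0.5882 0.268  0.2455] yaw 10.6 tilt 0.07 grip 0.0245 F [ 0.5  0.3 -1.7] j [-0.9   0.45  0.52  1.64 -0.25  1.12 -0.12]
0 [-0.0, 0.3, 15.5] [-0.001, -0.0, 0.002]
```

View pics/p17.png

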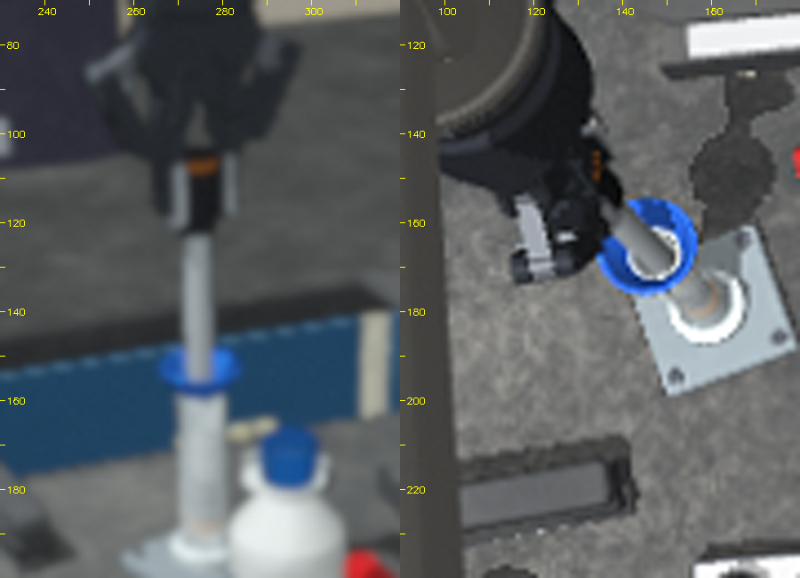

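Call:
play_rows(
  increments=[
    [0,0,10,0,0,0,255],
    [0,0,10,0,0,0,255],
    [0,0,8,0,0,0,255],
  ],
  force=100,
)

```text
clock: 17.8
tcp_pos: [0.5907, 0.2688, 0.2196]
orientation: [2.006, 2.416, 0.009]
contact_force: [-1.8, -0.3, 7.6]
grip_width: 0.0242
```

```bash
python3 -c "
from h import *
plan([.5885,0.268,.203],10.5)
"
```

```text
t 17.80 tcp [0.5907 0.2688 0.2196] yaw 10.6 tilt 0.35 grip 0.0242 F [-1.8 -0.3  7.6] j [-0.89  0.48  0.51  1.67 -0.26  1.06 -0.11]
0 [-0.4, -2.3, 16.6] [0.005, -0.003, 0.002]
```

Call:
play_rows(
  increments=[
    [0,-2,7,0.004,0,0,255],
    [0,0,7,0,0,0,255],
    [0,0,5,0,0,0,255],
  ],
)

```text
clock: 18.1
tcp_pos: [0.5912, 0.2692, 0.2024]
orientation: [2.007, 2.416, 0.014]
contact_force: [-5.2, -2.3, 31.2]
grip_width: 0.0242
```

```bash
python3 -c "
from h import *
plan([.5885,0.268,.203],10.5)
"
```

```text
t 18.10 tcp [0.5912 0.2692 0.2024] yaw 10.6 tilt 0.49 grip 0.0242 F [-5.2 -2.3 31.2] j [-0.88  0.5   0.51  1.68 -0.28  1.03 -0.1 ]
0 [-0.7, -2.8, -0.6] [0.007, -0.005, 0.001]
```

Call:
play_rows(
  increments=[
    [0,-1,3,0,0,0,255],
    [0,0,2,0,0,0,255],
  ],
)

```text
clock: 18.3
tcp_pos: [0.5915, 0.2694, 0.2027]
orientation: [-2.008, -2.416, -0.02]
contact_force: [-6.7, -1.8, 14.2]
grip_width: 0.024
```

```bash
python3 -c "
from h import *
plan([.5885,0.268,.203],10.5)
s=grab_frame('side')
crop(s['color'],230,80,330,210,5,'s18.png')
"
```

```text
t 18.30 tcp [0.5915 0.2694 0.2027] yaw 10.5 tilt 0.73 grip 0.0240 F [-6.7 -1.8 14.2] j [-0.88  0.49  0.5   1.68 -0.28  1.02 -0.1 ]
0 [-0.9, -3.2, -0.3] [0.009, -0.009, 0.001]
```

View pics/s18.png

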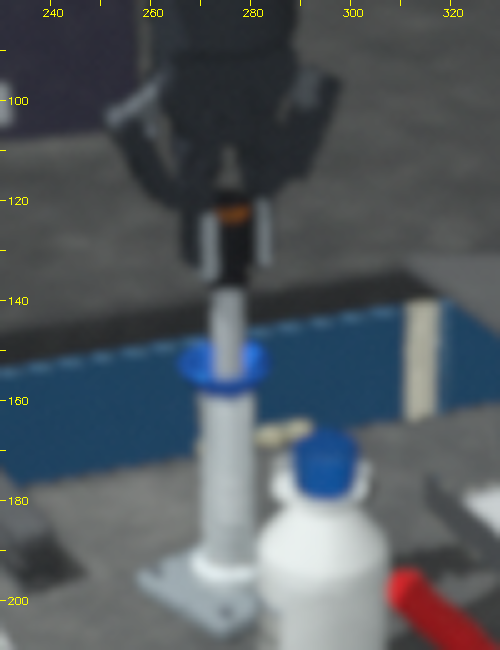

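Call:
play_rows(
  increments=[
    [0,-2,-15,0,0,0,255],
    [0,0,-25,0,0,0,255],
    [0,0,-30,0,0,0,255],
    [0,0,-35,0,0,0,255],
    [0,0,-30,0,0,0,255],
  ],
)

```text
clock: 18.85
tcp_pos: [0.5857, 0.2665, 0.3375]
orientation: [-2.007, -2.413, -0.006]
contact_force: [1.0, -0.1, -0.7]
grip_width: 0.0243
```

```bash
python3 -c "
from h import *
plan([.5635,-0.0098,.33],10.5)
s=grab_frame('side')
crop(s['color'],230,40,330,210,4,'s19.png')
b=s['color'].astype(float)
print([(v,round(b[v,272:280].mean())) for v in range(158,196,2)])
"
```

```text
t 18.85 tcp [0.5857 0.2665 0.3375] yaw 10.5 tilt 0.29 grip 0.0243 F [ 1.  -0.1 -0.7] j [-0.92  0.38  0.55  1.53 -0.21  1.29 -0.16]
0 [-44.6, -12.0, 1.0] [0.0, -0.001, 0.0]
1 [-44.6, -12.0, 1.1] [0.0, -0.001, 0.0]
2 [-44.6, -12.0, 1.1] [0.0, -0.001, 0.0]
3 [-44.6, -12.0, 1.1] [0.0, -0.001, 0.0]
4 [-44.6, -12.0, 1.2] [0.0, -0.001, 0.0]
5 [-44.6, -12.0, 1.2] [0.0, -0.001, 0.0]
[(158, 97), (160, 162), (162, 182), (164, 182), (166, 181), (168, 182), (170, 185), (172, 185), (174, 180), (176, 180), (178, 177), (180, 179), (182, 176), (184, 172), (186, 165), (188, 164), (190, 166), (192, 179), (194, 219)]
```

View pics/s19.png

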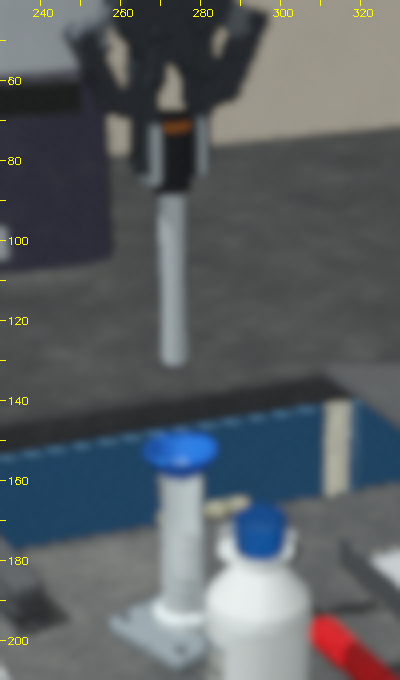

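Call:
play_rows(
  increments=[
    [-45,-12,0,0,0,0,255],
    [-45,-12,0,0,0,0,255],
    [-45,-12,0,0,0,0,255],
    [-45,-12,0,0,0,0,255],
    [-40,-11,0,0,0,0,255],
  ],
)

```text
clock: 19.4
tcp_pos: [0.5717, 0.0426, 0.342]
orientation: [1.989, 2.43, 0.031]
contact_force: [1.2, 0.6, -0.5]
grip_width: 0.024
```

```bash
python3 -c "
from h import *
plan([.5625,-0.0098,.25],10.5)
"
```

```text
t 19.40 tcp [0.5717 0.0426 0.342 ] yaw 11.4 tilt 1.14 grip 0.0240 F [ 1.2  0.6 -0.5] j [-0.69  0.24  0.64  1.7  -0.16  1.24  0.18]
0 [-16.9, -6.9, 30.4] [0.005, -0.004, 0.005]
1 [-16.8, -6.7, 30.5] [0.005, -0.004, 0.005]
2 [-16.7, -6.4, 30.6] [0.005, -0.004, 0.005]
```

Call:
play_rows(
  increments=[
    [-25,-10,15,0.005,-0.004,0.005,255],
    [-18,-8,25,0.005,-0.004,0.005,255],
    [0,0,25,0,0,0,255],
    [0,0,0,0,0,0,255],
  ],
)

```text
clock: 19.8
tcp_pos: [0.5618, -0.0147, 0.2764]
orientation: [2.017, 2.402, 0.015]
contact_force: [0.1, 0.5, -1.2]
grip_width: 0.0239
```

```bash
python3 -c "
from h import *
plan([.5625,-0.0098,.21],10.5)
s=grab_frame('side');t=grab_frame('top')
o=r.get_obs();p=np.array(o['tcp_pos'])-[0,0,.123];print(np.round(proj(s,p),1))
crop(s['color'],250,120,350,280,4,'s20.png')
"
```

```text
t 19.80 tcp [ 0.5618 -0.0147  0.2764] yaw 10.0 tilt 0.63 grip 0.0239 F [ 0.1  0.5 -1.2] j [-0.61  0.28  0.65  1.82 -0.19  1.1   0.28]
0 [2.3, 0.4, 33.2] [0.005, -0.001, -0.005]
1 [2.3, 0.6, 33.2] [0.005, -0.001, -0.005]
[306.7 201.7]
```

View pics/s20.png

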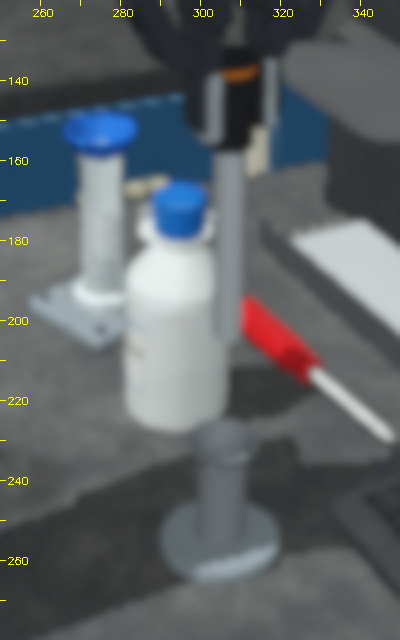

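```bash
python3 -c "
from h import *
s=load('side3.npz')
for p in ([.5635,-.0098,.08],[.5618,-.0147,.08],[.562,-.008,.08],[.5635,-.0098,0.003]): print(np.round(proj(s,p),1))
"
```

```text
[304.9 229. ]
[305.  230.3]
[304.  228.7]
[304.2 255. ]
```

Call:
play_rows(
  increments=[
    [3,0,20,0.005,0,0,255],
    [2,0,20,0,0,0,255],
    [0,0,12,0,0,0,255],
    [0,0,0,0,0,0,255],
  ],
)

```text
clock: 20.3
tcp_pos: [0.5688, -0.0063, 0.2324]
orientation: [2.005, 2.402, 0.028]
contact_force: [-0.5, -1.0, -1.1]
grip_width: 0.0241
```

```bash
python3 -c "
from h import *
plan([.5635,-0.0098,.19],10.5)
s=grab_frame('side')
o=r.get_obs();p=np.array(o['tcp_pos'])-[0,0,.123];print(np.round(proj(s,p),1))
crop(s['color'],260,170,350,270,6,'s21.png')
"
```

```text
t 20.30 tcp [ 0.5688 -0.0063  0.2324] yaw 10.3 tilt 1.24 grip 0.0241 F [-0.5 -1.  -1.1] j [-0.6   0.33  0.63  1.86 -0.23  1.    0.31]
0 [-2.6, -6.7, 42.2] [0.022, -0.002, -0.004]
[307.  216.8]
```

View pics/s21.png

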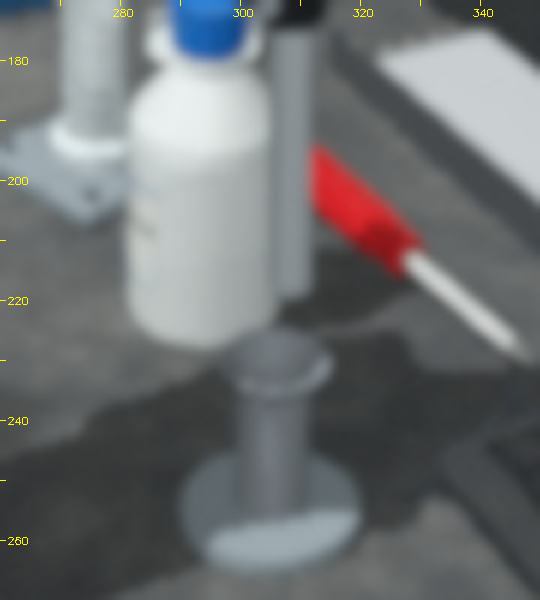

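Call:
play_rows(
  increments=[
    [-2,-6,10,0.02,0,0,255],
    [0,0,6,0,0,0,255],
    [0,0,0,0,0,0,255],
  ],
)

```text
clock: 20.65
tcp_pos: [0.5653, -0.0094, 0.2185]
orientation: [2.011, 2.41, 0.008]
contact_force: [0.0, 0.4, -1.7]
grip_width: 0.0238
```

```bash
python3 -c "
from h import *
plan([.5635,-0.0098,.19],10.5)
s=grab_frame('side')
o=r.get_obs();p=np.array(o['tcp_pos'])-[0,0,.123];print(np.round(proj(s,p),1))
crop(s['color'],260,170,350,270,6,'s22.png')
"
```

```text
t 20.65 tcp [ 0.5653 -0.0094  0.2185] yaw 10.3 tilt 0.32 grip 0.0238 F [ 0.   0.4 -1.7] j [-0.59  0.35  0.62  1.87 -0.24  0.99  0.32]
0 [-0.1, -2.0, 28.5] [0.005, -0.002, -0.003]
[305.7 223.1]
```

View pics/s22.png

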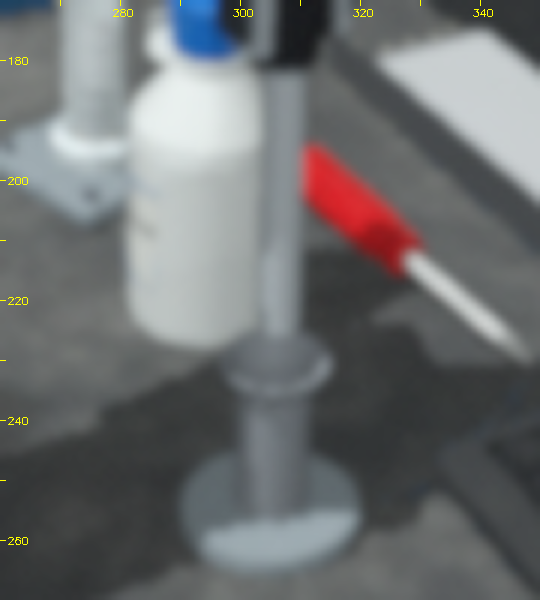

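Tip sits above the cup mouth (307,225 against 306,230), centred. I lower it step by step.

Call:
play_rows(
  increments=[
    [0,-2,8,0.005,0,0,255],
    [0,0,10,0,0,0,255],
    [0,0,10,0,0,0,255],
    [0,0,0,0,0,0,255],
  ],
)

```text
clock: 21.1
tcp_pos: [0.5634, -0.0099, 0.1887]
orientation: [-2.013, -2.411, -0.003]
contact_force: [-0.1, -0.6, -1.5]
grip_width: 0.024
```

```bash
python3 -c "
from h import *
plan([.5635,-0.0098,.133],10.5)
"
```

```text
t 21.10 tcp [ 0.5634 -0.0099  0.1887] yaw 10.3 tilt 0.12 grip 0.0240 F [-0.1 -0.6 -1.5] j [-0.57  0.39  0.61  1.9  -0.27  0.94  0.35]
0 [-0.0, 0.0, 27.8] [0.0, -0.001, -0.002]
1 [0.0, 0.0, 27.8] [0.0, -0.001, -0.002]
```

Call:
play_rows(
  increments=[
    [0,0,15,0,0,0,255],
    [0,0,15,0,0,0,255],
    [0,0,15,0,0,0,255],
    [0,0,0,0,0,0,255],
  ],
)

```text
clock: 21.5
tcp_pos: [0.5638, -0.0098, 0.1418]
orientation: [-2.013, -2.411, -0.003]
contact_force: [-1.0, 0.2, -1.2]
grip_width: 0.0241
```

```bash
python3 -c "
from h import *
plan([.5635,-0.0098,.133],10.5)
"
```

```text
t 21.50 tcp [ 0.5638 -0.0098  0.1418] yaw 10.3 tilt 0.11 grip 0.0241 F [-1.   0.2 -1.2] j [-0.54  0.45  0.57  1.94 -0.32  0.84  0.39]
0 [0.1, -0.3, 8.8] [0.001, -0.002, -0.004]
```

Call:
play_rows(
  increments=[
    [0,0,5,0,0,0,255],
    [0,0,4,0,0,0,255],
    [0,0,1,0,0,0,255],
  ],
)

```text
clock: 21.8
tcp_pos: [0.565, -0.0101, 0.133]
orientation: [2.013, 2.411, 0.005]
contact_force: [-2.8, 0.5, 8.9]
grip_width: 0.024
```

```bash
python3 -c "
from h import *
plan([.5635,-0.0098,.133],10.5)
"
```

```text
t 21.80 tcp [ 0.565  -0.0101  0.133 ] yaw 10.3 tilt 0.19 grip 0.0240 F [-2.8  0.5  8.9] j [-0.53  0.46  0.57  1.94 -0.33  0.83  0.4 ]
0 [0.5, -1.4, 0.0] [0.003, -0.002, -0.004]
```

Call:
play_rows(
  increments=[
    [0,-1,-1,0,0,0,190],
    [0,0,0,0,0,0,130],
    [0,0,0,0,0,0,75],
    [0,0,0,0,0,0,75],
  ],
)

```text
clock: 22.2
tcp_pos: [0.5653, -0.0103, 0.1357]
orientation: [2.012, 2.409, 0.009]
contact_force: [0.1, 0.2, 1.1]
grip_width: 0.0599
```

Call:
play_rows(
  increments=[
    [0,0,-20,0,0,0,75],
    [0,0,-35,0,0,0,75],
    [0,0,-40,0,0,0,75],
    [0,0,-20,0,0,0,75],
  ],
)

```text
clock: 22.6
tcp_pos: [0.5625, -0.0106, 0.2513]
orientation: [-2.013, -2.41, 0.0]
contact_force: [0.6, -0.2, -1.0]
grip_width: 0.0604
```

```bash
python3 -c "
from h import *
plan([.416,.240,.12],10)
s=grab_frame('side')
crop(s['color'],200,120,360,270,5,'s23.png')
"
```

```text
t 22.60 tcp [ 0.5625 -0.0106  0.2513] yaw 10.3 tilt 0.07 grip 0.0604 F [ 0.6 -0.2 -1. ] j [-0.61  0.31  0.65  1.84 -0.21  1.06  0.3 ]
0 [38.9, -14.2, 18.8] [-0.0, -0.0, 0.001]
1 [38.9, -14.2, 18.8] [-0.0, -0.0, 0.001]
2 [38.9, -14.3, 18.8] [-0.0, -0.0, 0.001]
3 [38.9, -14.3, 18.8] [-0.0, -0.0, 0.001]
4 [38.9, -14.3, 18.8] [-0.0, -0.0, 0.001]
5 [38.9, -14.3, 18.8] [-0.0, -0.0, 0.001]
6 [38.9, -14.4, 18.8] [-0.0, -0.0, 0.001]
```

View pics/s23.png

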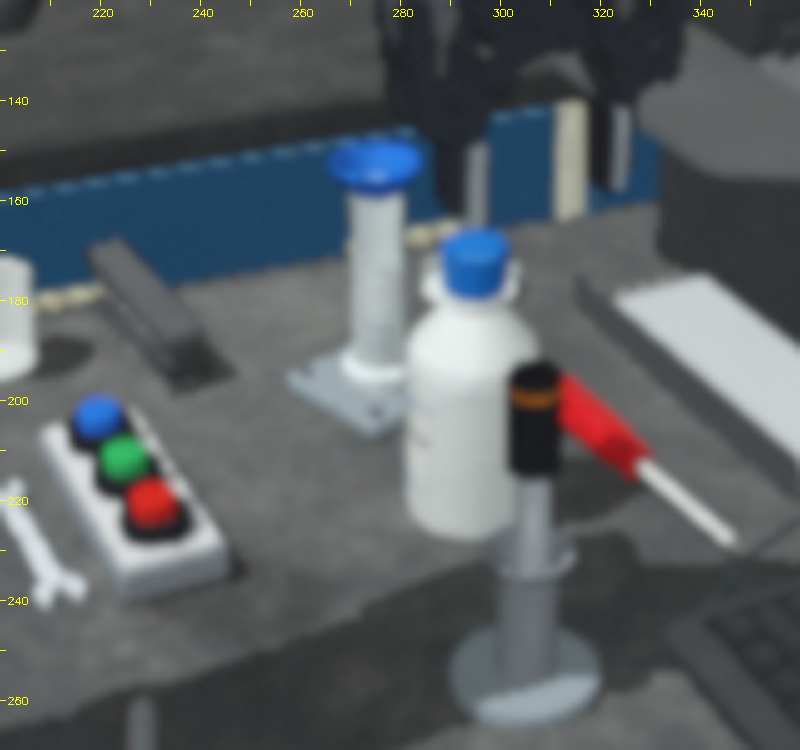

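Call:
play_rows(
  increments=[
    [39,-14,5,0,0,0,255],
    [39,-14,15,0,0,0,255],
    [39,-14,15,0,0,0,255],
    [39,-14,20,0,0,0,255],
    [39,-14,20,0,0,0,255],
  ],
)

```text
clock: 23.15
tcp_pos: [0.4656, 0.1687, 0.1817]
orientation: [2.024, 2.388, 0.024]
contact_force: [0.2, 0.8, -0.0]
grip_width: 0.0
```

```bash
python3 -c "
from h import *
plan([.416,.241,.09],6)
"
```

```text
t 23.15 tcp [0.4656 0.1687 0.1817] yaw 9.4 tilt 1.10 grip 0.0000 F [ 0.2  0.8 -0. ] j [-0.95  0.25  0.55  2.07 -0.17  0.84 -0.13]
0 [26.4, -12.9, 30.4] [0.006, -0.001, 0.02]
1 [26.2, -13.3, 30.4] [0.006, -0.001, 0.02]
2 [25.9, -13.6, 30.5] [0.006, -0.001, 0.02]
```

Call:
play_rows(
  increments=[
    [29,-14,25,0.006,0,0.02,255],
    [25,-13,30,0.006,0,0.02,255],
    [12,-8,25,0.006,0,0.02,255],
    [0,0,0,0,0,0,255],
  ],
)

```text
clock: 23.55
tcp_pos: [0.4158, 0.2372, 0.0972]
orientation: [-2.089, -2.341, -0.002]
contact_force: [-1.5, -0.2, 1.0]
grip_width: 0.0003
```

```bash
python3 -c "
from h import *
plan([.416,.241,.055],6)
s=grab_frame('side');t=grab_frame('top')
o=r.get_obs();p=np.array(o['tcp_pos']);print(np.round(proj(s,p),1),np.round(proj(t,p),1))
crop(s['color'],180,150,270,250,5,'s3.png');crop(t['color'],130,190,220,290,5,'t3.png')
"; cd pics; python3 -c "
import cv2,numpy as np
cv2.imwrite('p24.png',cv2.resize(np.hstack([cv2.imread('s3.png'),cv2.imread('t3.png')]),(800,444)))"
```

```text
t 23.55 tcp [0.4158 0.2372 0.0972] yaw 6.5 tilt 0.24 grip 0.0003 F [-1.5 -0.2  1. ] j [-1.04  0.38  0.47  2.16 -0.28  0.66 -0.25]
0 [3.5, 0.7, 42.2] [-0.001, -0.004, 0.009]
[218.2 183.3] [161.8 242.9]
```

View pics/p24.png

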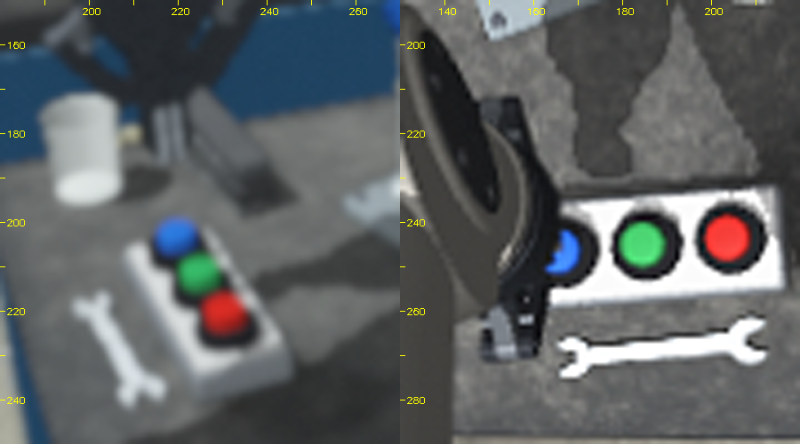

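Call:
play_rows(
  increments=[
    [3,0,20,0,0,0,255],
    [1,0,15,0,0,0,255],
    [0,0,0,0,0,0,255],
  ],
)

```text
clock: 23.95
tcp_pos: [0.425, 0.2391, 0.0691]
orientation: [2.1, 2.335, 0.025]
contact_force: [0.4, -0.3, 0.5]
grip_width: -0.0003
```

```bash
python3 -c "
from h import *
plan([.416,.241,.045],6)
"
```

```text
t 23.95 tcp [0.425  0.2391 0.0691] yaw 6.1 tilt 0.92 grip -0.0003 F [ 0.4 -0.3  0.5] j [-1.    0.43  0.44  2.16 -0.33  0.59 -0.21]
0 [2.6, -9.0, 24.0] [0.013, -0.01, 0.001]
```

Call:
play_rows(
  increments=[
    [2,-8,12,0.012,-0.01,0,255],
    [0,0,2,0,0,0,255],
    [0,0,0,0,0,0,255],
  ],
)

```text
clock: 24.25
tcp_pos: [0.4198, 0.2396, 0.0574]
orientation: [2.104, 2.331, 0.007]
contact_force: [0.8, -0.3, 0.8]
grip_width: 0.0003
```

```bash
python3 -c "
from h import *
plan([.416,.241,.045],6)
"
```

```text
t 24.25 tcp [0.4198 0.2396 0.0574] yaw 5.9 tilt 0.28 grip 0.0003 F [ 0.8 -0.3  0.8] j [-1.    0.45  0.43  2.17 -0.34  0.58 -0.22]
0 [1.7, -3.7, 12.4] [0.005, -0.002, -0.002]
```

Now the press: key top near z 0.045, fully down at about 0.039.

Call:
play_rows(
  increments=[
    [1,-3,8,0,0,0,255],
    [0,0,4,0,0,0,255],
    [0,0,4,0,0,0,255],
  ],
)

```text
clock: 24.55
tcp_pos: [0.4175, 0.2409, 0.0416]
orientation: [2.103, 2.33, 0.012]
contact_force: [0.4, -0.1, 3.1]
grip_width: -0.0003
```

```bash
python3 -c "
from h import *
plan([.416,.241,.045],6)
"
```

```text
t 24.55 tcp [0.4175 0.2409 0.0416] yaw 5.9 tilt 0.45 grip -0.0003 F [ 0.4 -0.1  3.1] j [-0.98  0.48  0.41  2.18 -0.36  0.54 -0.2 ]
0 [0.2, -1.5, -3.4] [0.007, -0.003, -0.002]
```

Call:
play_rows(
  increments=[
    [0,0,3,0,0,0,255],
    [0,0,2,0,0,0,255],
  ],
)

```text
clock: 24.75
tcp_pos: [0.4178, 0.241, 0.0377]
orientation: [2.105, 2.331, 0.011]
contact_force: [-11.3, -6.7, 53.6]
grip_width: -0.0002
```

```bash
python3 -c "
from h import *
plan([.416,.241,.045],6)
"
```

```text
t 24.75 tcp [0.4178 0.241  0.0377] yaw 5.8 tilt 0.42 grip -0.0002 F [-11.3  -6.7  53.6] j [-0.98  0.49  0.4   2.18 -0.37  0.53 -0.19]
0 [0.2, -1.8, -7.3] [0.006, -0.004, -0.003]
```

Call:
play_rows(
  increments=[
    [0,0,-5,0,0,0,255],
    [0,0,-20,0,0,0,255],
    [0,0,-15,0,0,0,255],
  ],
)

```text
clock: 25.05
tcp_pos: [0.4167, 0.24, 0.0777]
orientation: [-2.106, -2.331, -0.006]
contact_force: [0.0, 0.6, 0.1]
grip_width: 0.0001
```

```bash
python3 -c "
from h import *
plan([.4195,.1955,.07],6)
s=grab_frame('side');t=grab_frame('top')
crop(s['color'],180,150,270,250,5,'s3.png');crop(t['color'],130,190,220,290,5,'t3.png')
"; cd pics; python3 -c "
import cv2,numpy as np
cv2.imwrite('p25.png',cv2.resize(np.hstack([cv2.imread('s3.png'),cv2.imread('t3.png')]),(800,444)))"
```

```text
t 25.05 tcp [0.4167 0.24   0.0777] yaw 5.8 tilt 0.23 grip 0.0001 F [0.  0.6 0.1] j [-1.03  0.41  0.46  2.17 -0.31  0.62 -0.24]
0 [-44.6, -1.7, 7.5] [0.003, -0.003, -0.004]
```

View pics/p25.png

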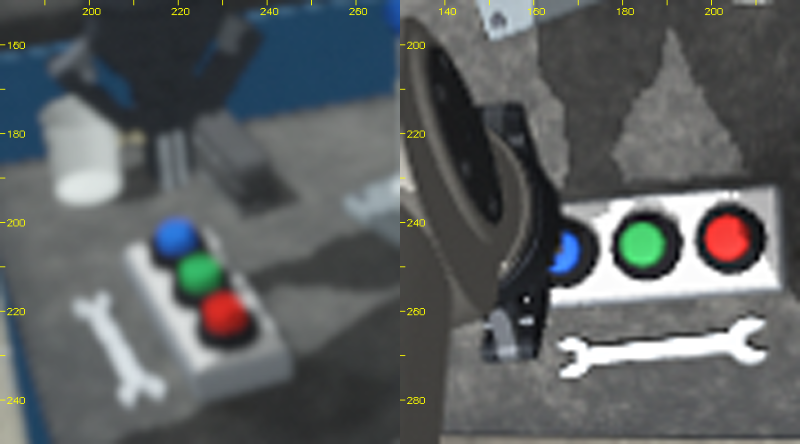

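Call:
play_rows(
  increments=[
    [-25,-1,0,0,0,0,255],
    [-18,-1,0,0,0,0,255],
    [0,0,0,0,0,0,255],
    [0,0,0,0,0,0,255],
  ],
)

```text
clock: 25.55
tcp_pos: [0.4191, 0.198, 0.0759]
orientation: [-2.102, -2.333, -0.01]
contact_force: [-0.6, -0.3, -0.2]
grip_width: 0.0
```

```bash
python3 -c "
from h import *
plan([.4195,.1955,.058],6)
"
```

```text
t 25.55 tcp [0.4191 0.198  0.0759] yaw 6.0 tilt 0.37 grip 0.0000 F [-0.6 -0.3 -0.2] j [-0.95  0.39  0.46  2.21 -0.31  0.6  -0.16]
0 [-2.7, 0.0, 17.9] [0.004, -0.005, -0.001]
```

Call:
play_rows(
  increments=[
    [-2,0,14,0.004,-0.005,0,255],
    [0,0,3,0,0,0,255],
    [0,0,0,0,0,0,255],
  ],
)

```text
clock: 25.85
tcp_pos: [0.4191, 0.1987, 0.0575]
orientation: [-2.1, -2.336, 0.0]
contact_force: [0.4, -0.8, 0.8]
grip_width: 0.0002
```

```bash
python3 -c "
from h import *
plan([.4195,.1955,.045],6)
s=grab_frame('side')
crop(s['color'],180,150,270,250,6,'s26.png')
"
```

```text
t 25.85 tcp [0.4191 0.1987 0.0575] yaw 6.1 tilt 0.02 grip 0.0002 F [ 0.4 -0.8  0.8] j [-0.93  0.43  0.43  2.21 -0.34  0.56 -0.14]
0 [-3.2, 0.0, 12.5] [-0.0, -0.0, 0.002]
```

View pics/s26.png

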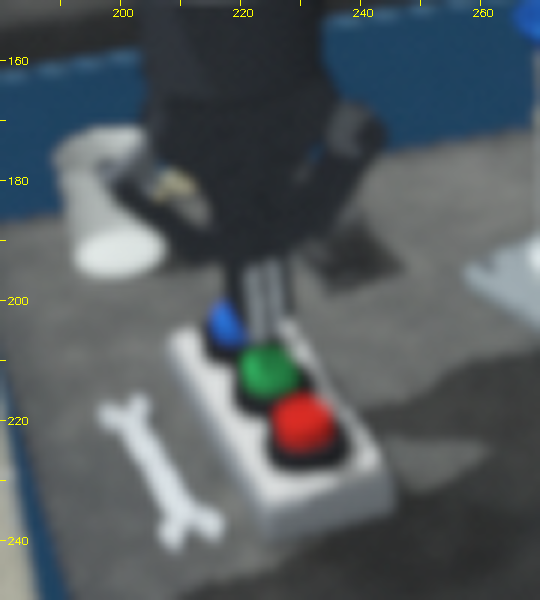

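The fingertips (224,206) stand just above the green key (224,211). Now press it.

Call:
play_rows(
  increments=[
    [-2,0,8,0,0,0,255],
    [0,0,5,0,0,0,255],
    [0,0,4,0,0,0,255],
  ],
)

```text
clock: 26.2
tcp_pos: [0.42, 0.198, 0.0404]
orientation: [-2.098, -2.338, -0.004]
contact_force: [-0.1, 0.3, 3.2]
grip_width: 0.0001
```

```bash
python3 -c "
from h import *
plan([.4195,.1955,.045],6)
"
```

```text
t 26.20 tcp [0.42   0.198  0.0404] yaw 6.2 tilt 0.14 grip 0.0001 F [-0.1  0.3  3.2] j [-0.91  0.46  0.41  2.22 -0.37  0.52 -0.11]
0 [-2.4, -0.7, -4.6] [0.002, -0.002, 0.003]
```

Call:
play_rows(
  increments=[
    [-1,0,2,0,0,0,255],
    [0,0,1,0,0,0,255],
  ],
)

```text
clock: 26.4
tcp_pos: [0.4202, 0.198, 0.0381]
orientation: [-2.097, -2.336, -0.005]
contact_force: [-6.4, -3.7, 31.1]
grip_width: 0.0001
```

```bash
python3 -c "
from h import *
plan([.4195,.1955,.045],6)
"
```

```text
t 26.40 tcp [0.4202 0.198  0.0381] yaw 6.2 tilt 0.23 grip 0.0001 F [-6.4 -3.7 31.1] j [-0.9   0.47  0.4   2.22 -0.37  0.52 -0.1 ]
0 [-2.4, -0.9, -6.9] [0.001, -0.004, 0.003]
```

Bottomed at 31 N. Now I retreat upward.

Call:
play_rows(
  increments=[
    [0,0,-10,0,0,0,255],
    [0,0,-30,0,0,0,255],
    [0,0,-45,0,0,0,255],
    [0,0,-45,0,0,0,255],
    [0,0,-40,0,0,0,255],
  ],
)

```text
clock: 26.9
tcp_pos: [0.4175, 0.1945, 0.2091]
orientation: [-2.099, -2.334, 0.013]
contact_force: [-0.1, 1.1, -0.7]
grip_width: 0.0002
```

Call:
play_rows(
  increments=[
    [20,0,-20,0,0,0,255],
    [40,0,0,0,0,0,255],
    [40,0,0,0,0,0,255],
    [0,0,0,0,0,0,255],
    [0,0,0,0,0,0,255],
  ],
)

```text
clock: 27.4
tcp_pos: [0.4102, 0.2976, 0.2372]
orientation: [-2.103, -2.329, -0.01]
contact_force: [-0.2, -0.8, -0.3]
grip_width: -0.0001
```

```bash
python3 - <<'E'
from h import *
plan([.42,.29,.25])
s=grab_frame('side');t=grab_frame('top')
cv2.imwrite('pics/sf.png',s['color']);cv2.imwrite('pics/tf.png',t['color'])
b=s['color'].astype(float);print([(v,round(b[v,272:280].mean())) for v in range(168,196,2)])
s0=load('side0.npz')
for nm,bx,c in [("blue",(205,195,230,212),BLUE),("green",(215,203,235,222),GRN),("red",(222,212,242,232),RED),("bot",(285,160,305,185),BLUE),("bv",(255,303,273,318),BLUE),("rv",(355,300,376,316),RED)]:
    print(nm,np.round(cen(s0['color'],bx,c)['e'],1),np.round(cen(s['color'],bx,c)['e'],1))
E
```

```text
t 27.40 tcp [0.4102 0.2976 0.2372] yaw 5.8 tilt 0.42 grip -0.0001 F [-0.2 -0.8 -0.3] j [-1.21  0.2   0.53  1.98 -0.13  0.99 -0.51]
0 [-8.5, 9.0, -12.9] [0.002, -0.007, 0.0]
[(168, 182), (170, 184), (172, 185), (174, 180), (176, 180), (178, 178), (180, 179), (182, 177), (184, 172), (186, 165), (188, 163), (190, 165), (192, 168), (194, 196)]
blue [219.  203.3] [219.  203.3]
green [224.2 211.6] [224.1 211.1]
red [230.1 220.3] [229.8 220.1]
bot [294.8 171.1] [295.  171.1]
bv [263.8 310.7] [264.3 310.6]
rv [366.6 307.4] [367.1 308.5]
```

View pics/sf.png

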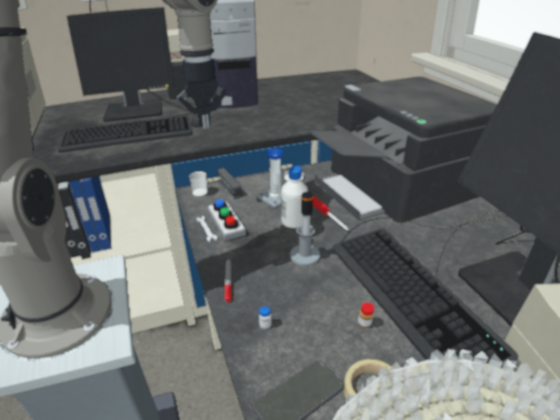

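View pics/tf.png

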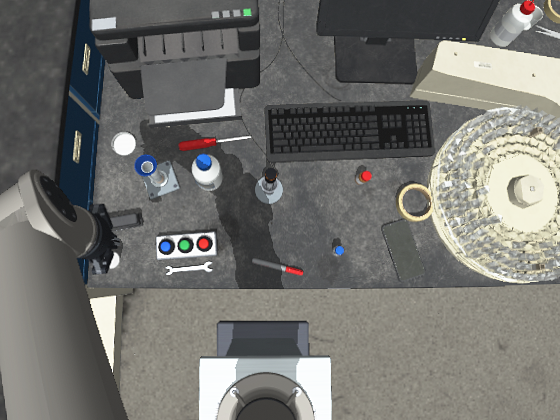

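```bash
python3 -c "
from bench import r
print(r.hand_in())"
```

```text
the job is handed in; nothing more can be done
None
```

I handed the job in at 27.4 s of the 72 s allowed, with every step done. The system reported no verdict.

**What I did**
- I dropped the black cartridge and then the white one into the column. I pushed them down with the rod until the force jumped to 31 N, with the rod's end at about 80 mm, where both cartridges down and the piston home should put it.
- I stood the rod back in its rest and let go.
- I pressed the blue key until it stopped (54 N), then the green key until it stopped (31 N). The red key was never touched.

**Last checks**
- **Column:** in the final side view the top of the white cartridge is about 80 mm above the worktop and the dark cartridge is below it. The piston itself is hidden behind the collar at the foot, so "home" rests on the force stop and these heights.
- **Rod, vials and bottle:** the rod stands upright in its rest. Both vials and the bottle are upright within about 1 pixel (2–3 mm) of where they started, with the red vial moving most.
- **Keys and arm:** all three keys are back up, and the arm is clear of everything.

**Disagreements**
- The two cameras differed by 2–7 mm in y. I relied mostly on the top view and checked with the fingertips in the side view.
- The arm drifted several millimetres on some moves, which I corrected before each grasp, drop and insertion.
- The 54 N blue key press was harder than I meant. It went through the fingertips, and I don't know whether the 40 N limit on the arm and gripper body covers them.

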